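# Load the mini chopper and hold it on slow

### The job

Tip all four carrot chunks from the scoop through the chopper's filling funnel into its bowl, and set the empty scoop back down flat on the chopping board. Then press the chopper's green spring paddle half-way down, level with its side cheeks, for a slow coarse chop (never right down into fast) and keep it held there for at least three seconds; finish with the fingers still holding it half-way. Leave the other things on the bar where they are.

Things in the scene. Friction and masses are not known exactly. Their poses are not given: they have to be found in the camera images.
- scoop_grip (a point): Grasp point of the loose teal scoop: middle of its straight level handle, a bar 18 mm wide, 14 mm high and 108 mm long, free from 45 mm ahead of to 61 mm behind this point. Axes: +x from the handle to the open front of the pan, y across, z up. 33 mm above the scoop's underside, 90 mm behind the pan centre. The scoop starts flat on the board.
- scoop_pan (a point): Middle of the scoop's pan, 20 mm above its underside; same axes. Floor 90 mm long (x), 64 mm wide inside, 3 mm thick; side walls 41 mm high at the back, 29 mm over the front 35 mm; 41 mm back wall; the front edge, 45 mm ahead of this point, is open without a lip. Chunks start to slide out at 25 to 36 degrees nose-down; 55 degrees empties it.
- carrot1_centre (a point): Centre of carrot chunk 1: loose orange cylinder 26 mm in diameter, 24 mm high, 14 g. The four chunks start standing in the scoop's pan, two by two.
- carrot2_centre (a point): Centre of carrot chunk 2, same shape.
- carrot3_centre (a point): Centre of carrot chunk 3, same shape.
- carrot4_centre (a point): Centre of carrot chunk 4, same shape.
- scoop: The whole scoop, 80 to 145 g, 73 mm wide at most; origin at the centre of the pan's underside, same axes as scoop_pan.
- board: Fixed wooden chopping board, 240 mm (x) by 300 mm (y), 15 mm thick; origin at the centre of its underside, z up.
- chopper: Fixed cream mini chopper, 272 mm (y) by 156 mm (x), origin at the middle of its underside, -x its front, z up. Clear bowl with the funnel on its -y side (axis at y = -70 mm), handle at the bowl's front; motor housing, 112 mm wide and 100 mm high, on its +y side (centre y = 78 mm), with the paddle on top.
- funnel_rim (a point): Centre of the mouth of the grey filling funnel on the chopper's lid, in the plane of its rim, 168 mm above the bar; axes as chopper. Mouth 116 mm wide inside, narrowing over 44 mm to a chute 68 mm wide inside that drops straight into the clear bowl.
- bowl_floor (a point): Centre of the inner floor of the clear round bowl right under the funnel, 34 mm above the bar; inside radius about 58 mm, 70 mm deep up to the lid, black hub 20 mm wide and 26 mm high in the middle. Same axes as the chopper.
- paddle_press (a point): Point to press on the top face of the green paddle (50 mm wide, 82 mm long, 8 mm thick), 65 mm from its hinge, 16 mm from its free front end; moves with the paddle. At rest 138 mm above the bar. Cream cheeks either side, 54 mm apart, top 126 mm above the bar: half-way, the paddle's top is level and flush with them.
- paddle (a joint): Angle of the paddle about its hinge at its back end (the chopper's +x side): 0 released, free end raised 0.18 rad, grows as it is pressed down, 0.18 rad half-way (slow, level; press point 12 mm down), 0.36 rad at the bottom stop (fast). Springs back when let go; at the press point it takes about 2 N to start, 4.5 N half-way, 7 N at the bottom.
- canister: Bystander: stainless canister with twist cap, 90 mm wide, 128 mm high, loose; origin at its underside.
- caddy: Bystander: small grey pen caddy with tilted-up top, 80 mm square, about 165 mm high with it, loose; origin at its underside.
- tape: Bystander: roll of clear tape on a metal spring arm and steel base, 110 by 60 by 95 mm, loose; origin at its underside.
- mug: Bystander: blue mug, 80 mm wide, 92 mm high, handle at its +y, loose; origin at its underside.
- marker1: Bystander: black marker lying on the bar, 130 mm long, 17 mm thick; origin at its underside.
- marker2: Bystander: black marker lying on the bar, same size; origin at its underside.

How it is judged:
By the outcome, as a careful person would: the job done as asked, in the order asked, and still so for the second after the job is handed in, while the arm keeps its last pose, push and grip.
It also fails if it takes over 72 s, if anything falls off the work surface, if the arm or the gripper's body presses on something with over 40 N, if the wrist force passes 120 N, or if a joint passes its speed limit or range.

### The arm

A 6-joint arm with a two-finger parallel gripper is mounted at the origin on the work surface. World frame = base frame: x ahead of the robot, y to its left, z up, the work surface at z = 0. Lengths are in m, angles in rad, forces in N, time in s.
With the tool pointing down it reaches from about 0.35 to 0.85 m from the base axis. Payload 8.1 kg.
Tool frame: the origin (TCP) lies between the finger pads; the fingertips stand 25 mm ahead of it and the grasp point (between the pads) lies 6 mm ahead of it (robot.tip_extent is the distance from the TCP to the fingertips, in m); z points along the fingers, y is the direction in which the jaws open and shut (so a half turn about z gives the same grasp; the last joint's range is limited). The gripper opens to 93 mm and grips with 3 to 60 N. Pads are 15 mm wide; open, the fingers measure 128 mm over their backs; the gripper's body (75 mm by 188 mm) begins 65 mm behind the grasp point.
Start: joints at [1.193, 0.13, 1.488, -0, 1.523, -0.085], TCP at [0.173, 0.574, 0.244] pointing down, gripper open.
Joint ranges: [-2.96, 2.96], [-0.89, 2.26], [0.02, 2.5], [-1.34, 4.48], [0, 2.73], [-2.66, 2.66]. Speed limits (rad/s): [2.39, 2.39, 2.79, 3.14, 3.14, 3.14].

### API

Orientations are given as a rotation vector (axis times angle).
In Python, from plant import robot gives the robot as it stands.
- The arm moves only by the tool drive_tool, never from a script. Its argument "increments" is a list of rows, each a list of 7 numbers: the closure, from 0 (fully open) to 1 (shut), then the shift along the world's x, y, z in units of 25 mm (1.0 is 25 mm), then the turn, a rotation vector about the world's x, y, z in rad. In form: [[gripper, dx, dy, dz, rx, ry, rz], ...]. A call has 1 to 20 rows; each row is the pose to reach, as a shift and turn from the pose commanded when the call began; what a row does not reach only later rows make up. A row lasts 1/12 s, in which the tool goes at most 41.7 mm and 7.16 degrees, less where a joint would pass 70% of its speed; a pose out of reach is approached as far as the arm can. A call with a gripper value outside its range is refused whole. The fingers move at their own pace and stop on an object; "squeeze" is the grip in N (left out, the last holds). Time passes only in rows, so rows that repeat a pose let the fingers close. It gives the time, the measured TCP pose, the force and the opening at its end, in the units of the state.
- robot.read_state(): the state, without advancing time (a new reading comes with each control period).
- robot.read_camera(name): name is "side" or "top"; returns a dict with "image" (384x512x3 uint8, red, green, blue), "fx", "fy", "cx", "cy" (pixels), "dist" ([k1, k2, p1, p2, k3] as OpenCV has them; the pictures are not rectified), "T" (4x4, takes a point from camera to world coordinates). Camera axes: x right, y down, z forward; pixel columns grow to the right and rows downward; lengths in m; the calibration is good to about 2 mm. A picture is of the moment at which its call begins. There is no depth.
- robot.close_job(): hands the job in, once; it reports no verdict.
The state is a dict: "t": time; "q": joint angles; "dq": joint speeds; "joint_torque": joint torques, N m; "tool_pos": TCP position; "orientation": TCP orientation; "force": force on the tool from outside, world axes, zero at the start; "wrist_torque": the same for the moment, N m; "opening": finger opening in m.
Only numpy, scipy, OpenCV 4.12 (cv2) and the standard library are available. Lean on these libraries where they do the work, as an engineer would, in place of code of your own. Each camera call takes 0.05 s, during which the arm holds its last target.

## Working session

There is one attempt and no reset: what is moved stays moved. The work goes in short steps, Python scripts to look and compute and a tool call to move; the robot and the scene stay as the last step left them, time stands still between calls to the robot, and variables do not carry over. Pictures are saved under pics/ and viewed, and the job is handed in when it is done.

Besides the shell and the picture viewer there is one more tool, called after "Call:" by a JSON object that holds its "op" and its "data", one argument or row to a line. drive_tool: Moves the arm, as the interface text tells. Its arguments: {"type":"object","properties":{"increments":{"type":"array"},"squeeze":{"type":"number"}},"required":["increments"]}

```bash
ls; mkdir -p pics
python3 - <<'E'
from plant import robot
import cv2,numpy as np
print(robot.read_state())
for n in("side","top"):
    c=robot.read_camera(n); cv2.imwrite(f"pics/{n}0.png",c["image"][:,:,::-1])
    np.savez(f"{n}0.npz",**c)
    print(n,c["fx"],c["fy"],c["cx"],c["cy"],c["dist"],np.round(c["T"],4).tolist())
E
```

```text
pics
{'t': 0.0, 'q': array([ 1.19261927e+00,  1.31130916e-01,  1.48926372e+00, -2.19645791e-05,
        1.52299650e+00, -8.53728552e-02]), 'dq': array([-1.86234906e-03,  1.17943400e-05,  2.33919702e-04, -1.53188114e-03,
       -6.69115426e-04,  1.85934121e-03]), 'joint_torque': array([-8.33876857e-04, -5.59853911e+01, -4.91752446e+01,  7.67600304e-02,
        3.56853276e-02, -2.14168635e-04]), 'tool_pos': array([0.17296184, 0.57398977, 0.24261402]), 'orientation': array([-4.58235528e-01, -3.10759643e+00,  2.75708107e-03]), 'force': array([-0.07072763,  0.30896974, -0.22277834]), 'wrist_torque': array([ 0.03321347,  0.03998492, -0.00849516]), 'opening': 0.0934176092940552}
side 455.38488047279753 455.38488047279753 256.011718344492 188.19606692758273 [-0.0773557  0.         0.         0.         0.       ] [[0.9831, -0.1237, 0.135, 0.4113], [-0.183, -0.6837, 0.7064, -0.7762], [0.005, -0.7192, -0.6948, 0.8525], [0.0, 0.0, 0.0, 1.0]]
top 448.876444721414 448.876444721414 254.12098722805408 195.157658640171 [-0.09498853  0.          0.          0.          0.        ] [[0.0213, -0.9899, 0.1403, 0.3861], [-0.9996, -0.0188, 0.0188, -0.0234], [-0.016, -0.1406, -0.9899, 1.1661], [0.0, 0.0, 0.0, 1.0]]
```

View pics/side0.png

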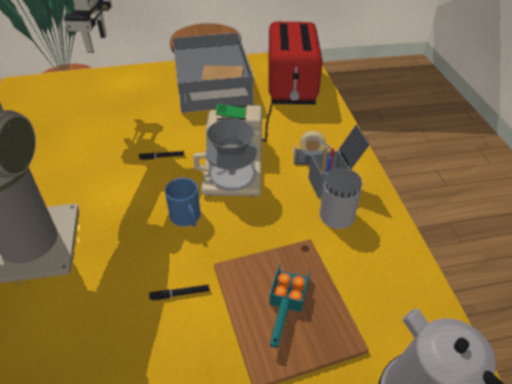

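View pics/top0.png

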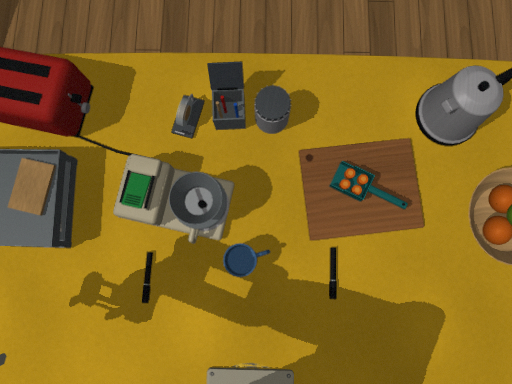

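```bash
cat > h.py <<'E'
import numpy as np,cv2
def load(n):
    return dict(np.load(n+".npz"))
def ray(c,uv):
    K=np.array([[c["fx"],0,c["cx"]],[0,c["fy"],c["cy"]],[0,0,1.]])
    p=cv2.undistortPoints(np.array(uv,float).reshape(-1,1,2),K,np.array(c["dist"],float)).reshape(-1,2)
    d=np.c_[p,np.ones(len(p))]@np.array(c["T"])[:3,:3].T
    return np.array(c["T"])[:3,3],d
def plane(c,uv,z):
    o,d=ray(c,uv); return o+d*((z-o[2])/d[:,2])[:,None]
def tri(c1,p1,c2,p2):
    o1,d1=ray(c1,p1);o2,d2=ray(c2,p2);out=[]
    for a,b in zip(d1,d2):
        s=np.linalg.lstsq(np.c_[a,-b],o2-o1,rcond=None)[0]
        P=o1+s[0]*a;Q=o2+s[1]*b; out.append(np.r_[(P+Q)/2,np.linalg.norm(P-Q)])
    return np.array(out)
def proj(c,P):
    T=np.linalg.inv(np.array(c["T"]));K=np.array([[c["fx"],0,c["cx"]],[0,c["fy"],c["cy"]],[0,0,1.]])
    r,_=cv2.Rodrigues(T[:3,:3])
    return cv2.projectPoints(np.array(P,float).reshape(-1,1,3),r,T[:3,3],K,np.array(c["dist"],float))[0].reshape(-1,2)
def crop(c,u0,v0,u1,v1,s,name):
    im=np.ascontiguousarray(c["image"][v0:v1,u0:u1,::-1])
    cv2.imwrite(name,cv2.resize(im,None,fx=s,fy=s,interpolation=cv2.INTER_CUBIC))
E
python3 - <<'E'
from h import *
t=load("top0");s=load("side0")
a=t["image"][120:250,100:240,::-1];b=t["image"][130:220,320:420,::-1]
crop(t,100,130,240,250,5,"pics/t_ch.png");crop(t,300,135,430,245,5,"pics/t_sc.png")
crop(s,190,95,310,205,5,"pics/s_ch.png");crop(s,210,235,370,380,4,"pics/s_sc.png")
for n,c in(("top",t),("side",s)):
    hsv=cv2.cvtColor(c["image"],cv2.COLOR_RGB2HSV)
    for nm,lo,hi in(("orange",(5,150,120),(18,255,255)),("teal",(80,100,40),(98,255,255)),("green",(50,120,60),(75,255,255))):
        m=cv2.inRange(hsv,lo,hi)
        k,_,st,ce=cv2.connectedComponentsWithStats(m)
        print(n,nm,[(np.round(ce[i],1).tolist(),st[i].tolist()) for i in range(1,k) if st[i,4]>25])
E
```

```text
top orange [([371.9, 147.6], [349, 145, 47, 6, 60]), ([349.7, 172.9], [345, 169, 10, 9, 77]), ([362.5, 178.9], [358, 174, 10, 10, 78]), ([344.6, 183.6], [340, 179, 10, 10, 77]), ([400.0, 184.0], [386, 181, 30, 7, 76]), ([319.8, 183.4], [310, 182, 19, 4, 38]), ([356.7, 189.2], [352, 185, 10, 10, 70]), ([502.0, 198.5], [491, 187, 21, 25, 412]), ([321.9, 194.6], [306, 192, 34, 7, 95]), ([414.6, 198.3], [410, 196, 9, 6, 27]), ([373.2, 200.5], [362, 199, 23, 4, 47]), ([334.5, 205.5], [306, 200, 55, 13, 153]), ([414.9, 205.4], [409, 204, 11, 4, 28]), ([358.0, 211.0], [316, 206, 82, 12, 262]), ([361.1, 226.0], [308, 211, 115, 29, 1233]), ([498.6, 231.0], [485, 218, 27, 27, 550])]
top teal [([362.6, 185.4], [330, 161, 78, 48, 862])]
top green [([135.8, 189.8], [122, 173, 29, 35, 676])]
side orange [([203.5, 29.6], [175, 25, 58, 11, 315]), ([268.2, 68.0], [268, 52, 2, 38, 47]), ([77.3, 67.1], [67, 65, 24, 5, 82]), ([52.2, 70.6], [45, 69, 16, 4, 28]), ([283.9, 313.1], [214, 240, 154, 144, 9838]), ([282.3, 284.3], [275, 273, 15, 23, 240]), ([296.9, 287.6], [290, 276, 14, 24, 230])]
side teal [([283.4, 311.0], [271, 277, 37, 70, 662])]
side green [([230.4, 110.6], [217, 104, 28, 14, 298])]
```

```bash
python3 -c "
import plant;print([x for x in dir(plant.robot) if x[0]!='_'], plant.robot.tip_extent)"
```

```text
['IKError', 'close_job', 'read_camera', 'read_state', 'tip_extent'] 0.025
```

View pics/t_ch.png

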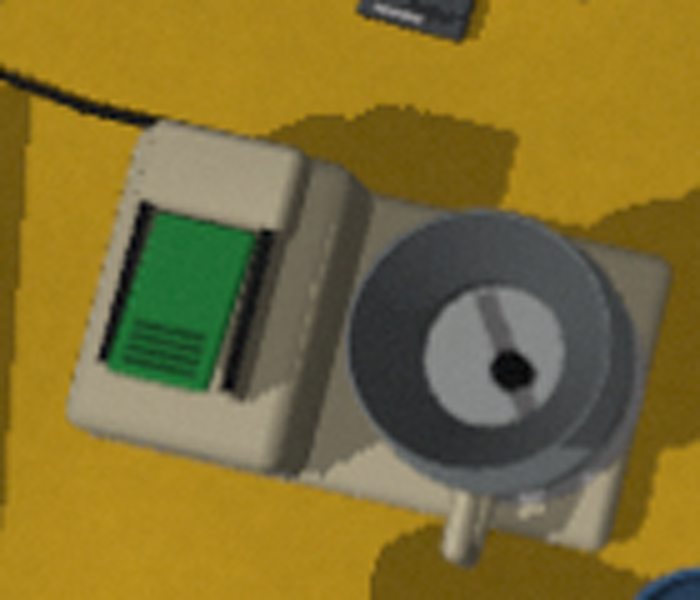

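View pics/t_sc.png

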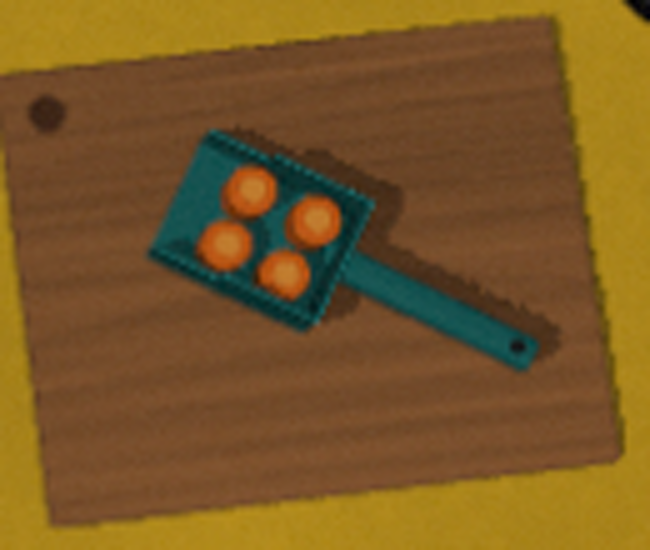

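View pics/s_ch.png

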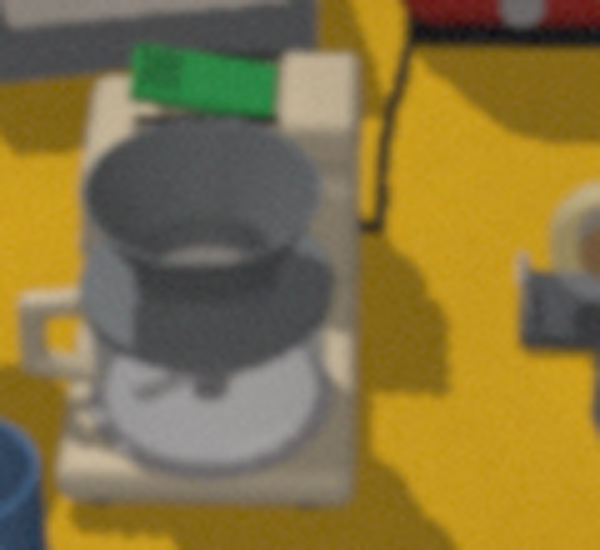

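View pics/s_sc.png

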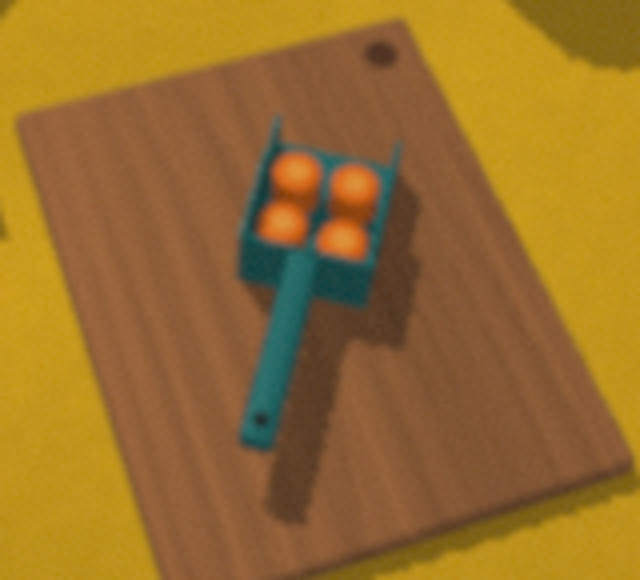

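Run:
```python
from h import *
np.set_printoptions(precision=4,suppress=True)
t=load("top0");s=load("side0")
def mask(c,lo,hi): return cv2.inRange(cv2.cvtColor(c["image"],cv2.COLOR_RGB2HSV),lo,hi)
for n,c,cond in(("top",t,lambda u,v:u>376),("side",s,lambda u,v:v>312)):
    m=mask(c,(80,100,40),(98,255,255)); v,u=np.nonzero(m); k=cond(u,v); 
    P=plane(c,np.c_[u,v][k],0.055)[:,:2]; mu=P.mean(0); w,V=np.linalg.eigh(np.cov(P.T)); a=V[:,1]
    a*=np.sign(a[1]); 
    pr=(P-mu)@a; cr=(P-mu)@[-a[1],a[0]]
    end=mu+a*pr.min(); print(n,"handle yaw",np.degrees(np.arctan2(a[1],a[0])),"end",end,"grip",end+a*.061,"width",cr.min(),cr.max(),"visible len",np.ptp(pr))
# carrots
cu=[(349.7,172.9),(362.5,178.9),(344.6,183.6),(356.7,189.2)]
C=plane(t,cu,0.015+0.003+0.024); print("carrots",C[:,:2],C.mean(0))
print("pan front corners/back corners top", plane(t,[(300+213/5,135+130/5),(300+150/5,135+253/5)],.015+.029),plane(t,[(300+375/5,135+203/5),(300+310/5,135+330/5)],.015+.041))
# board corners
print("board",plane(t,[(300,135+73/5),(300+553/5,135+16/5),(300+622/5,135+455/5),(300+50/5,135+523/5)],.015))
# rim
rt=(100+480/5,130+352/5);rs=(190+202/5,95+187/5)
print("rim tri",tri(t,[rt],s,[rs]),plane(t,[rt],.168),plane(s,[rs],.168))
R=plane(t,[(100+347/5,130+345/5),(100+612/5,130+360/5),(100+490/5,130+210/5),(100+475/5,130+495/5)],.168);print(R)
# paddle
pc=[(155,212),(258,232),(208,392),(105,370)]
zs=[.126,.126,.141,.141]
Q=np.array([plane(t,[(100+a/5,130+b/5)],z)[0] for (a,b),z in zip(pc,zs)]);print("paddle",Q)
back=(Q[0]+Q[1])/2;fr=(Q[2]+Q[3])/2;d=(back-fr);print("len",np.linalg.norm(d[:2]),"yaw",np.degrees(np.arctan2(d[1],d[0])),"press",fr+d/np.linalg.norm(d)*.016)
psc=[(190+135/5,95+72/5),(190+140/5,95+97/5),(190+275/5,95+63/5),(190+278/5,95+115/5)]
print("mug,canister etc", plane(t,[(241,260),(272,103),(147,277)],.09))
```

```text
top handle yaw 63.625489884812524 end [ 0.523  -0.3835] grip [ 0.5501 -0.3288] width -0.008302620248694432 0.00845840635729045 visible len 0.08499019754120869
side handle yaw 64.08128588346383 end [ 0.5207 -0.3875] grip [ 0.5473 -0.3327] width -0.007092015305192935 0.007287403683435627 visible len 0.07326096188915612
carrots [[ 0.6073 -0.2446]
 [ 0.5924 -0.2772]
 [ 0.5794 -0.2313]
 [ 0.5656 -0.2621]] [ 0.5862 -0.2538  0.042 ]
pan front corners/back corners top [[ 0.6375 -0.2263  0.044 ]
 [ 0.5732 -0.1938  0.044 ]] [[ 0.5989 -0.306   0.056 ]
 [ 0.5338 -0.2721  0.056 ]]
board [[ 0.6724 -0.1196  0.015 ]
 [ 0.71   -0.4144  0.015 ]
 [ 0.477  -0.4437  0.015 ]
 [ 0.4372 -0.1468  0.015 ]]
rim tri [[0.5156 0.126  0.1684 0.0051]] [[0.5131 0.1261 0.168 ]] [[0.5182 0.1269 0.168 ]]
[[0.5151 0.1867 0.168 ]
 [0.5106 0.0664 0.168 ]
 [0.5782 0.1241 0.168 ]
 [0.4487 0.1259 0.168 ]]
paddle [[0.5827 0.2913 0.126 ]
 [0.5738 0.2409 0.126 ]
 [0.4953 0.2565 0.141 ]
 [0.5046 0.306  0.141 ]]
len 0.07975201553707681 yaw -10.959523365890641 press [0.5154 0.2783 0.138 ]
mug,canister etc [[ 0.3822  0.0249  0.09  ]
 [ 0.7724 -0.0428  0.09  ]
 [ 0.3362  0.2488  0.09  ]]
```

Call:
{"op": "drive_tool", "data": {
  "increments": [
    [0, 0.6, -1.4, 0, 0, 0, -0.06],
    [0, 1.2, -2.9, 0, 0, 0, -0.15],
    [0, 1.8, -4.4, 0, 0, 0, -0.25],
    [0, 2.4, -5.9, 0, 0, 0, -0.35],
    [0, 3.0, -7.4, 0, 0, 0, -0.45],
    [0, 3.6, -8.8, 0, 0, 0, -0.55],
    [0, 4.2, -10.3, 0, 0, 0, -0.65],
    [0, 4.8, -11.8, 0, 0, 0, -0.75],
    [0, 5.4, -13.2, 0, 0, 0, -0.85],
    [0, 6.0, -14.7, 0, 0, 0, -0.95],
    [0, 6.6, -16.2, 0, 0, 0, -1.05],
    [0, 7.2, -17.6, 0, 0, 0, -1.15],
    [0, 7.8, -19.1, 0, 0, 0, -1.25],
    [0, 8.4, -20.5, 0, 0, 0, -1.35],
    [0, 9.0, -22, 0, 0, 0, -1.45],
    [0, 9.6, -23.4, 0, 0, 0, -1.55],
    [0, 10.2, -24.9, 0, 0, 0, -1.65],
    [0, 10.8, -26.3, 0, 0, 0, -1.735],
    [0, 11.4, -27.7, 0, 0, 0, -1.735],
    [0, 12, -29, 0, 0, 0, -1.735]
  ],
  "squeeze": 50
}}

```text
t: 1.77
tool_pos: [0.4732, -0.1528, 0.2432]
orientation: [-2.668, -1.658, 0.001]
force: [1.5, 1.2, 1.0]
opening: 0.093
```

Call:
{"op": "drive_tool", "data": {
  "increments": [
    [0, 0.6, -1.4, 0, 0, 0, 0],
    [0, 1.2, -2.8, -0.3, 0, 0, 0],
    [0, 1.8, -4.2, -0.8, 0, 0, 0],
    [0, 2.4, -5.6, -1.6, 0, 0, 0],
    [0, 2.8, -6.6, -2.6, 0, 0, 0],
    [0, 3.0, -7.1, -3.6, 0, 0, 0],
    [0, 3.04, -7.2, -4.4, 0, 0, 0],
    [0, 3.04, -7.2, -5.0, 0, 0, 0],
    [0, 3.04, -7.2, -5.2, 0, 0, 0],
    [0, 3.04, -7.2, -5.2, 0, 0, 0],
    [0, 3.04, -7.2, -5.2, 0, 0, 0]
  ]
}}

```text
t: 2.68
tool_pos: [0.5492, -0.3303, 0.114]
orientation: [-2.667, -1.661, 0.0]
force: [0.9, -1.0, 1.0]
opening: 0.0928
```

Run:
```python
from plant import robot
from h import *
from scipy.spatial.transform import Rotation as R
st=robot.read_state();print(st["t"],st["q"],st["tool_pos"]);print(R.from_rotvec(st["orientation"]).as_matrix().round(4))
c=robot.read_camera("side");np.savez("side1.npz",**c);crop(c,200,210,400,380,4,"pics/side1.png")
c=robot.read_camera("top");np.savez("top1.npz",**c);crop(c,300,120,460,240,5,"pics/top1.png")
```

```text
2.6833 [-6.21492210e-01  3.29880667e-01  1.49908296e+00 -2.80917079e-05
  1.31277831e+00 -1.64744744e-01] [ 0.54919167 -0.33034734  0.11399495]
[[ 4.410e-01  8.975e-01 -1.000e-04]
 [ 8.975e-01 -4.410e-01  1.000e-04]
 [-0.000e+00 -2.000e-04 -1.000e+00]]
```

View pics/side1.png

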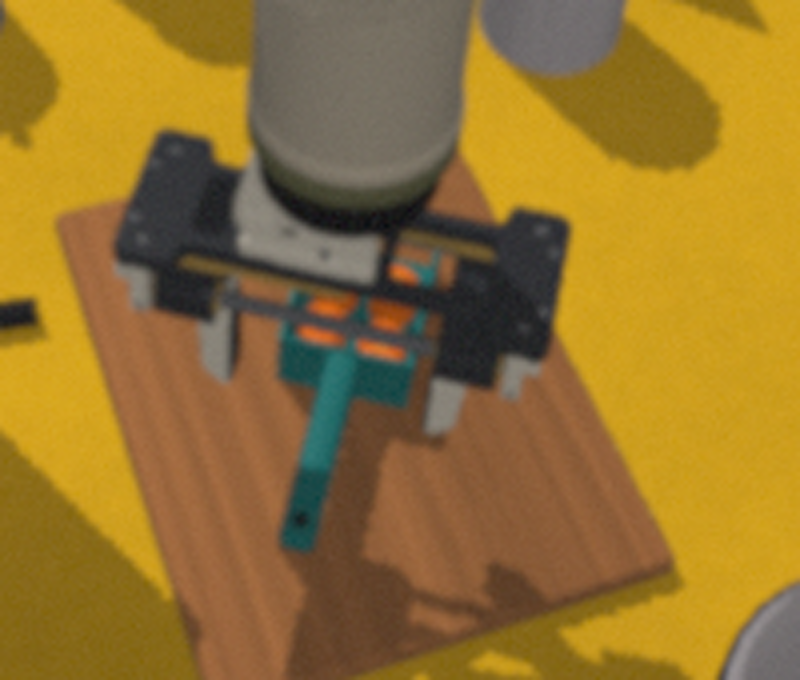

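View pics/top1.png

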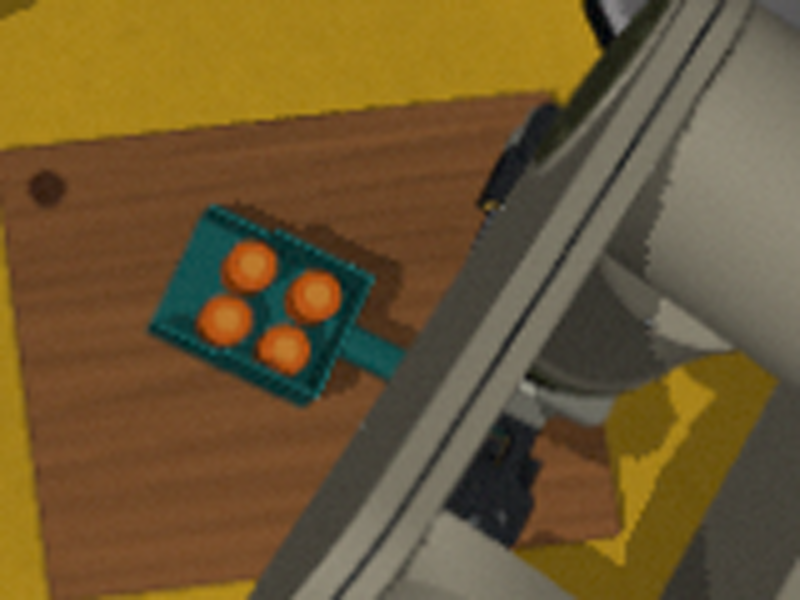

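Call:
{"op": "drive_tool", "data": {
  "increments": [
    [0, 0, 0, -0.4, 0, 0, 0],
    [0, 0, 0, -0.9, 0, 0, 0],
    [0, 0, 0, -1.4, 0, 0, 0],
    [0, 0, 0, -1.9, 0, 0, 0],
    [0, 0, 0, -2.3, 0, 0, 0],
    [0, 0, 0, -2.5, 0, 0, 0],
    [0.2, 0, 0, -2.5, 0, 0, 0],
    [0.4, 0, 0, -2.5, 0, 0, 0],
    [0.6, 0, 0, -2.5, 0, 0, 0],
    [0.7, 0, 0, -2.5, 0, 0, 0],
    [0.75, 0, 0, -2.5, 0, 0, 0],
    [0.8, 0, 0, -2.5, 0, 0, 0],
    [0.85, 0, 0, -2.5, 0, 0, 0],
    [1, 0, 0, -2.5, 0, 0, 0],
    [1, 0, 0, -2.5, 0, 0, 0],
    [1, 0, 0, -2.5, 0, 0, 0],
    [1, 0, 0, -2.5, 0, 0, 0],
    [1, 0, 0, -2.5, 0, 0, 0]
  ],
  "squeeze": 50
}}

```text
t: 4.28
tool_pos: [0.5491, -0.3305, 0.0511]
orientation: [-2.667, -1.661, 0.0]
force: [-0.8, 1.0, 1.1]
opening: 0.0181
```

Run:
```python
from plant import robot
from h import *
st=robot.read_state();print(st["t"],st["q"],st["tool_pos"],st["force"],st["opening"])
c=robot.read_camera("side");np.savez("side2.npz",**c);crop(c,200,210,400,380,4,"pics/side2.png")
```

```text
4.2833 [-6.21739811e-01  3.99805546e-01  1.53489176e+00 -3.35553737e-05
  1.20705071e+00 -1.64809685e-01] [ 0.54911426 -0.33048829  0.05110092] [-0.81499306  0.99147844  1.09255617] 0.018110319172093273
```

View pics/side2.png

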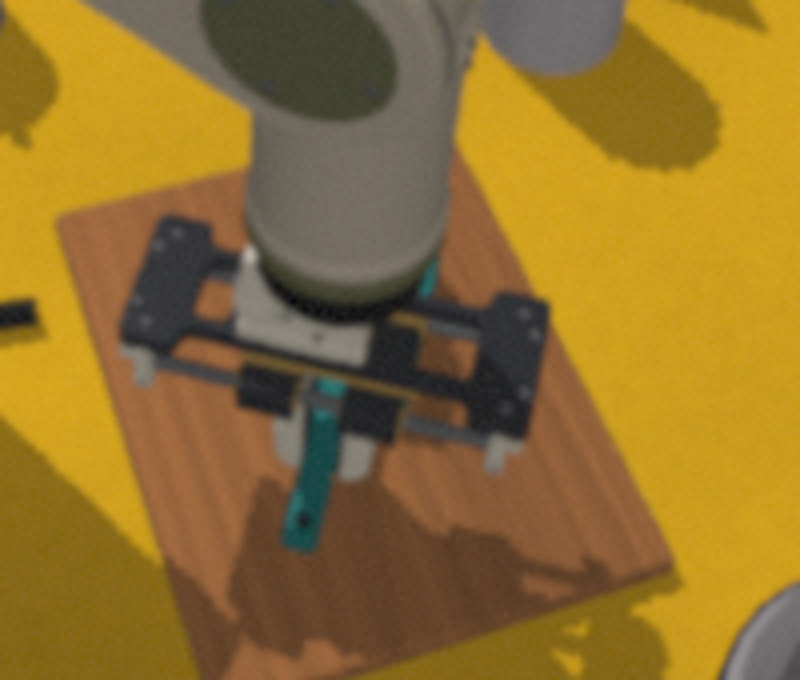

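Call:
{"op": "drive_tool", "data": {
  "increments": [
    [1, 0, 0, 0.1, 0, 0, 0],
    [1, 0, 0, 0.4, 0, 0, 0],
    [1, 0, 0, 0.9, 0, 0, 0],
    [1, 0, 0, 1.5, 0, 0, 0],
    [1, 0, 0, 2.2, 0, 0, 0],
    [1, 0, 0, 3.0, 0, 0, 0],
    [1, 0, 0, 3.8, 0, 0, 0],
    [1, 0, 0, 4.6, 0, 0, 0],
    [1, 0, 0, 5.4, 0, 0, 0],
    [1, 0, 0, 6.1, 0, 0, 0],
    [1, 0, 0, 6.8, 0, 0, 0],
    [1, 0, 0, 7.3, 0, 0, 0],
    [1, 0, 0, 7.6, 0, 0, 0],
    [1, 0, 0, 7.7, 0, 0, 0],
    [1, 0, 0, 7.7, 0, 0, 0],
    [1, 0, 0, 7.7, 0, 0, 0]
  ],
  "squeeze": 58
}}

```text
t: 5.67
tool_pos: [0.5488, -0.3303, 0.2426]
orientation: [-2.666, -1.66, 0.001]
force: [-0.3, 0.1, -1.9]
opening: 0.0174
```

Run:
```python
from plant import robot
from h import *
st=robot.read_state();print(st["t"],st["q"],st["tool_pos"],st["force"],st["opening"],st["wrist_torque"])
c=robot.read_camera("side");np.savez("side3.npz",**c);crop(c,200,140,400,310,4,"pics/side3.png")
c=robot.read_camera("top");np.savez("top3.npz",**c);crop(c,300,120,460,240,5,"pics/top3.png")
```

```text
5.6667 [-6.21813420e-01  2.41167121e-01  1.36559496e+00 -4.01303548e-05
  1.53630787e+00 -1.64763630e-01] [ 0.54877223 -0.33030482  0.24260227] [-0.32585553  0.10284792 -1.90160825] 0.01741592784522733 [-0.15802352  0.17062884 -0.04847982]
```

View pics/side3.png

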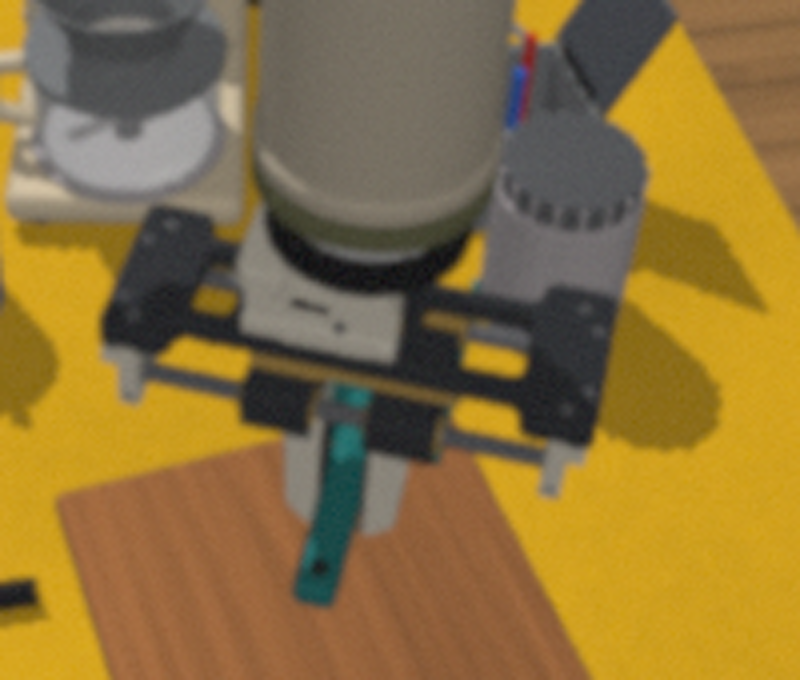

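View pics/top3.png

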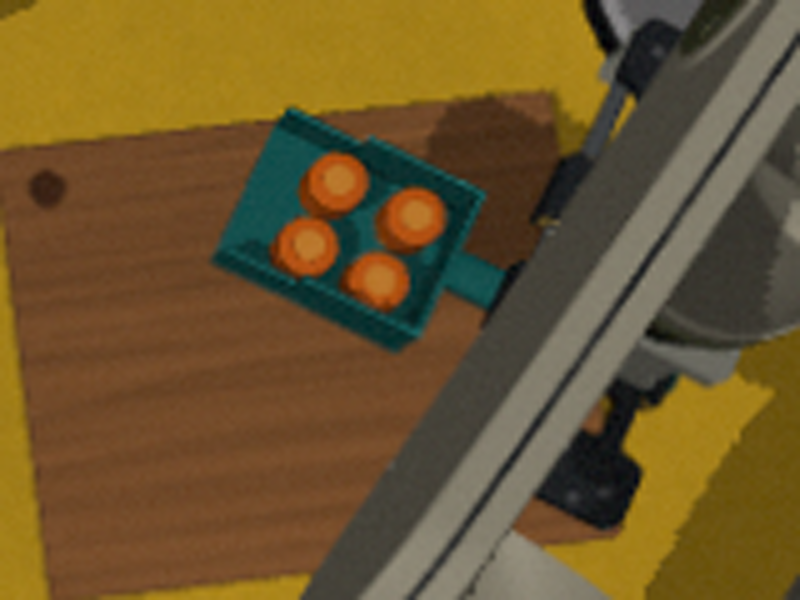

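Run:
```python
from h import *
np.set_printoptions(precision=4,suppress=True)
t=load("top3")
f=plane(t,[(300+290/5,120+106/5),(300+213/5,120+260/5)],.236);b=plane(t,[(300+487/5,120+192/5),(300+400/5,120+352/5)],.248)
print(f,b,np.linalg.norm(f[0]-f[1]),np.linalg.norm(b[0]-b[1]),f.mean(0),b.mean(0),np.linalg.norm((f.mean(0)-b.mean(0))[:2]))
a=np.array([.441,.8975]);g=np.array([.549,-.3305]);print(g+a*.135,g+a*.043)
```

```text
[[ 0.6384 -0.2251  0.236 ]
 [ 0.5708 -0.1914  0.236 ]] [[ 0.5999 -0.3054  0.248 ]
 [ 0.5311 -0.267   0.248 ]] 0.07560864168199405 0.07880991826127287 [ 0.6046 -0.2082  0.236 ] [ 0.5655 -0.2862  0.248 ] 0.0872410349802107
[ 0.6085 -0.2093] [ 0.568  -0.2919]
```

Call:
{"op": "drive_tool", "data": {
  "increments": [
    [1, -0.02, 0.1, 0, 0, 0, 0.005],
    [1, -0.06, 0.4, 0, 0, 0, 0.016],
    [1, -0.1, 0.8, 0, 0, 0, 0.03],
    [1, -0.16, 1.4, 0, 0, 0, 0.054],
    [1, -0.24, 2.1, 0, 0, 0, 0.08],
    [1, -0.32, 2.9, 0, 0, 0, 0.11],
    [1, -0.41, 3.7, 0, 0, 0, 0.14],
    [1, -0.5, 4.5, 0, 0, 0, 0.17],
    [1, -0.6, 5.3, 0, 0, 0, 0.2],
    [1, -0.7, 6.1, 0, 0, 0, 0.235],
    [1, -0.79, 6.9, 0, 0, 0, 0.265],
    [1, -0.88, 7.7, 0, 0, 0, 0.295],
    [1, -0.97, 8.5, 0, 0, 0, 0.325],
    [1, -1.06, 9.3, 0, 0, 0, 0.355],
    [1, -1.15, 10.1, 0, 0, 0, 0.385],
    [1, -1.23, 10.8, 0, 0, 0, 0.412],
    [1, -1.29, 11.4, 0, 0, 0, 0.435],
    [1, -1.34, 11.8, 0, 0, 0, 0.45],
    [1, -1.36, 12, 0, 0, 0, 0.457],
    [1, -1.36, 12, 0, 0, 0, 0.457]
  ]
}}

```text
t: 7.43
tool_pos: [0.5149, -0.0294, 0.2437]
orientation: [2.219, 2.223, 0.0]
force: [-0.7, 0.3, -1.3]
opening: 0.0174
```

Run:
```python
from plant import robot
from h import *
from scipy.spatial.transform import Rotation as R
st=robot.read_state();print(st["t"],st["q"],st["tool_pos"],st["force"],st["opening"],st["wrist_torque"])
print(R.from_rotvec(st["orientation"]).as_matrix().round(3))
c=robot.read_camera("side");np.savez("side4.npz",**c);crop(c,160,60,340,200,4,"pics/side4.png")
c=robot.read_camera("top");np.savez("top4.npz",**c);crop(c,150,120,310,240,5,"pics/top4.png")
```

```text
7.4333 [-1.56592259e-01 -9.89887174e-02  1.71988626e+00  1.45451824e-04
  1.52050563e+00 -1.58495209e-01] [ 0.51492371 -0.02941261  0.243699  ] [-0.74526457  0.29451316 -1.31369416] 0.017427267417329893 [-0.1943502   0.02183957 -0.03129319]
[[-0.002  1.     0.   ]
 [ 1.     0.002  0.   ]
 [ 0.     0.    -1.   ]]
```

View pics/side4.png

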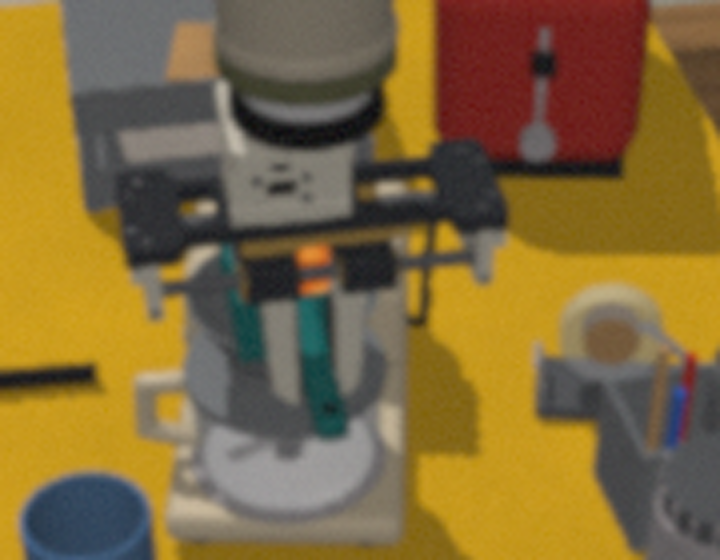

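View pics/top4.png

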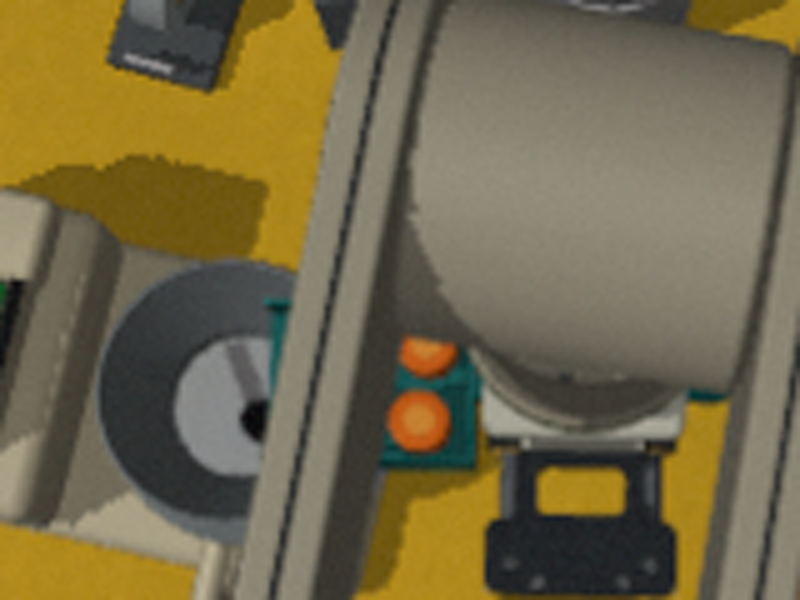

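Run:
```python
from h import *
np.set_printoptions(precision=4,suppress=True)
t=load("top4")
print("front edge far corner",plane(t,[(150+266/5,120+300/5)],.236),"back near corner",plane(t,[(150+476/5,120+467/5)],.248), plane(t,[(150+476/5,120+467/5)],.225))
print("carrot near, back",plane(t,[(150+418/5,120+420/5)],.235))
```

```text
front edge far corner [[0.5481 0.1024 0.236 ]] back near corner [[0.4779 0.0116 0.248 ]] [[0.4802 0.0124 0.225 ]]
carrot near, back [[0.4985 0.0368 0.235 ]]
```

Run:
```python
import numpy as np
y0,z0=-.030,.2437; ly=.103
for th in np.arange(0.04,1.09,.04):
    lz=.2107+(.178-.2107)*min(1,th/.32)
    s,c=np.sin(th),np.cos(th)
    print(round(th,2),round((ly-.133*c+.033*s-y0)/.025,2),round((lz+.133*s+.033*c-z0)/.025,2))
```

```text
0.04 0.06 0.05
0.08 0.12 0.09
0.12 0.2 0.14
0.16 0.28 0.18
0.2 0.37 0.21
0.24 0.47 0.25
0.28 0.57 0.27
0.32 0.69 0.3
0.36 0.81 0.48
0.4 0.93 0.66
0.44 1.07 0.83
0.48 1.21 1.0
0.52 1.36 1.16
0.56 1.51 1.32
0.6 1.67 1.47
0.64 1.84 1.61
0.68 2.01 1.74
0.72 2.19 1.87
0.76 2.37 1.99
0.8 2.56 2.11
0.84 2.75 2.21
0.88 2.95 2.31
0.92 3.15 2.4
0.96 3.35 2.49
1.0 3.56 2.56
1.04 3.77 2.63
1.08 3.98 2.69
```

Call:
{"op": "drive_tool", "data": {
  "increments": [
    [1, 0, 0.06, 0.05, -0.04, 0, 0],
    [1, 0, 0.12, 0.09, -0.08, 0, 0],
    [1, 0, 0.2, 0.14, -0.12, 0, 0],
    [1, 0, 0.28, 0.18, -0.16, 0, 0],
    [1, 0, 0.37, 0.21, -0.2, 0, 0],
    [1, 0, 0.47, 0.25, -0.24, 0, 0],
    [1, 0, 0.57, 0.27, -0.28, 0, 0],
    [1, 0, 0.69, 0.3, -0.32, 0, 0],
    [1, 0, 0.69, 0.3, -0.32, 0, 0]
  ]
}}

```text
t: 8.28
tool_pos: [0.5151, -0.0129, 0.2506]
orientation: [2.048, 2.048, -0.333]
force: [0.1, 0.8, -2.0]
opening: 0.0175
```

Run:
```python
from plant import robot
from h import *
from scipy.spatial.transform import Rotation as R
st=robot.read_state();print(st["t"],st["q"],st["tool_pos"],st["force"],st["opening"],st["wrist_torque"])
print(R.from_rotvec(st["orientation"]).as_matrix().round(3))
c=robot.read_camera("side");np.savez("side5.npz",**c);crop(c,160,60,340,200,4,"pics/side5.png")
c=robot.read_camera("top");np.savez("top5.npz",**c);crop(c,150,120,310,240,5,"pics/top5.png")
```

```text
8.2833 [ 0.09105528 -0.0686577   1.71163529 -0.32036708  1.53187317  0.1085428 ] [ 0.51507657 -0.01292782  0.25059108] [ 0.14313877  0.78100583 -2.01475795] 0.01745951712373955 [0.11673765 0.02733578 0.01588478]
[[-0.001  1.    -0.001]
 [ 0.949  0.    -0.316]
 [-0.316 -0.001 -0.949]]
```

View pics/side5.png

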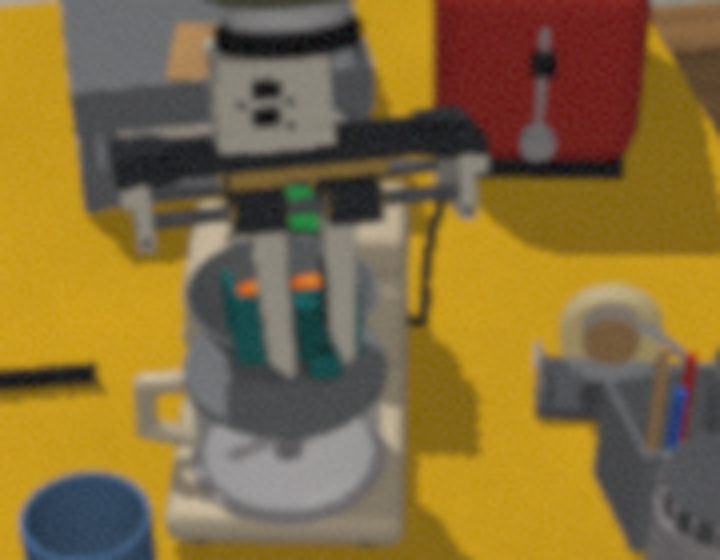

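View pics/top5.png

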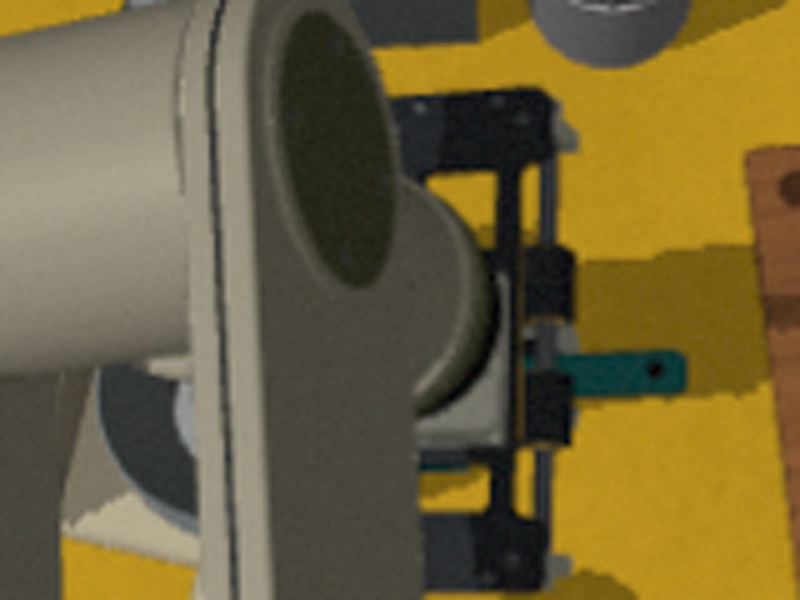

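Call:
{"op": "drive_tool", "data": {
  "increments": [
    [1, 0, 0.12, 0.18, -0.04, 0, 0],
    [1, 0, 0.24, 0.36, -0.08, 0, 0],
    [1, 0, 0.38, 0.53, -0.12, 0, 0],
    [1, 0, 0.52, 0.7, -0.16, 0, 0],
    [1, 0, 0.67, 0.86, -0.2, 0, 0],
    [1, 0, 0.82, 1.02, -0.24, 0, 0],
    [1, 0, 0.98, 1.17, -0.28, 0, 0],
    [1, 0, 1.15, 1.31, -0.32, 0, 0],
    [1, 0, 1.32, 1.44, -0.36, 0, 0],
    [1, 0, 1.5, 1.57, -0.4, 0, 0],
    [1, 0, 1.68, 1.69, -0.44, 0, 0],
    [1, 0, 1.87, 1.81, -0.48, 0, 0],
    [1, 0, 2.06, 1.91, -0.52, 0, 0],
    [1, 0, 2.26, 2.01, -0.56, 0, 0],
    [1, 0, 2.46, 2.1, -0.6, 0, 0],
    [1, 0, 2.66, 2.19, -0.64, 0, 0],
    [1, 0, 2.87, 2.26, -0.68, 0, 0],
    [1, 0, 3.08, 2.33, -0.72, 0, 0],
    [1, 0, 3.08, 2.33, -0.72, 0, 0],
    [1, 0, 3.08, 2.33, -0.72, 0, 0]
  ]
}}

```text
t: 10.05
tool_pos: [0.5153, 0.0633, 0.3086]
orientation: [1.59, 1.59, -0.91]
force: [0.8, 0.9, -1.5]
opening: 0.0173
```

Run:
```python
from plant import robot
from h import *
from scipy.spatial.transform import Rotation as R
st=robot.read_state();print(st["t"],st["q"],st["tool_pos"],st["force"],st["opening"],st["wrist_torque"])
c=robot.read_camera("side");np.savez("side6.npz",**c);crop(c,160,60,340,200,4,"pics/side6.png")
c=robot.read_camera("top");np.savez("top6.npz",**c);crop(c,130,120,290,240,5,"pics/top6.png")
```

```text
10.05 [ 0.53733942  0.2899399   1.50728553 -0.89413068  1.89342731  0.48918011] [0.51531899 0.06326247 0.30863979] [ 0.84494857  0.93755221 -1.5043558 ] 0.0172610961557074 [0.48543879 0.06565069 0.01180471]
```

View pics/side6.png

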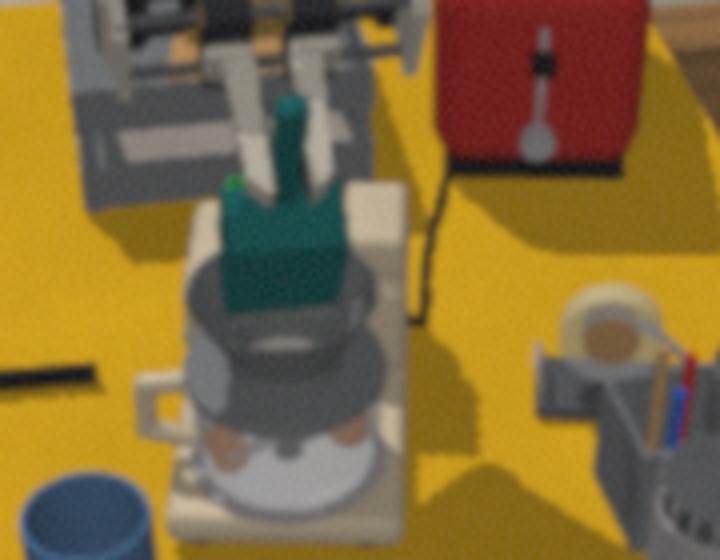

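View pics/top6.png

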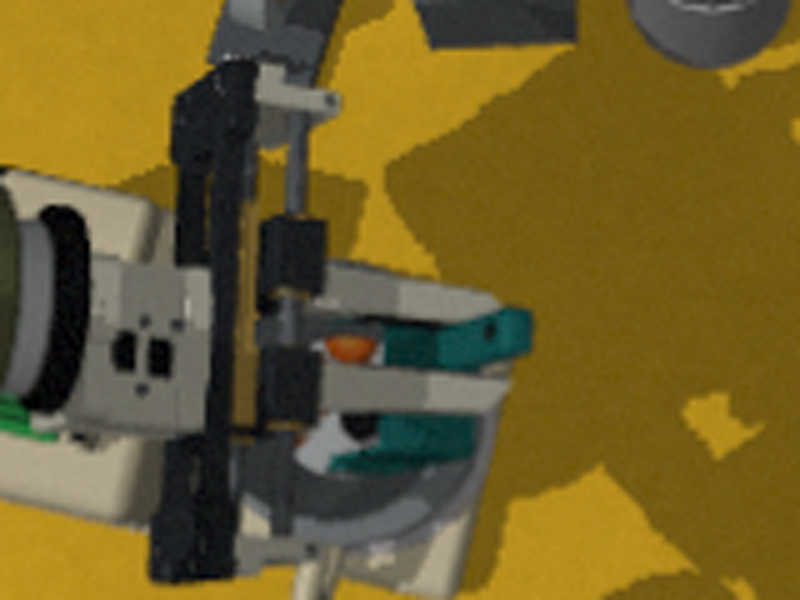

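Call:
{"op": "drive_tool", "data": {
  "increments": [
    [1, 0, 0, 0.1, -0.05, 0, 0],
    [1, 0, 0, 0.1, -0.05, 0, 0],
    [1, 0, 0, 0, 0, 0, 0],
    [1, 0, 0, 0.1, -0.05, 0, 0],
    [1, 0, 0, 0.1, -0.05, 0, 0],
    [1, 0, 0, 0.1, -0.05, 0, 0],
    [1, 0, 0, 0.5, 0, 0, 0],
    [1, 0, 0, 1.0, 0, 0, 0],
    [1, 0, 0, 1.5, 0, 0, 0],
    [1, 0, -0.3, 2, 0.05, 0, 0],
    [1, 0, -0.7, 2.4, 0.12, 0, 0],
    [1, 0, -1.3, 2.6, 0.2, 0, 0],
    [1, 0, -2, 2.6, 0.28, 0, 0],
    [1, 0, -2.8, 2.5, 0.36, 0, 0],
    [1, 0, -3.7, 2.3, 0.44, 0, 0],
    [1, 0, -4.7, 2.1, 0.52, 0, 0],
    [1, 0, -5.7, 1.8, 0.6, 0, 0],
    [1, 0, -6.7, 1.4, 0.68, 0, 0],
    [1, 0, -7.7, 1.0, 0.76, 0, 0],
    [1, 0, -8.7, 0.6, 0.84, 0, 0]
  ]
}}

```text
t: 11.82
tool_pos: [0.5152, -0.1551, 0.3262]
orientation: [2.115, 2.116, -0.206]
force: [0.4, 0.2, -1.2]
opening: 0.0175
```

Run:
```python
from plant import robot
from h import *
from scipy.spatial.transform import Rotation as R
st=robot.read_state();print(st["t"],st["q"],st["tool_pos"],st["force"],st["opening"],st["wrist_torque"])
c=robot.read_camera("side");np.savez("side7.npz",**c);crop(c,160,60,340,200,4,"pics/side7.png")
c=robot.read_camera("top");np.savez("top7.npz",**c);crop(c,130,120,290,240,5,"pics/top7.png")
```

```text
11.8167 [-0.26375421 -0.10377624  1.58790902 -0.19030057  1.6008539  -0.27545523] [ 0.51518641 -0.15511533  0.32618859] [ 0.41842537  0.20768292 -1.17897615] 0.01750969310514321 [0.04505369 0.0809765  0.01624894]
```

View pics/side7.png

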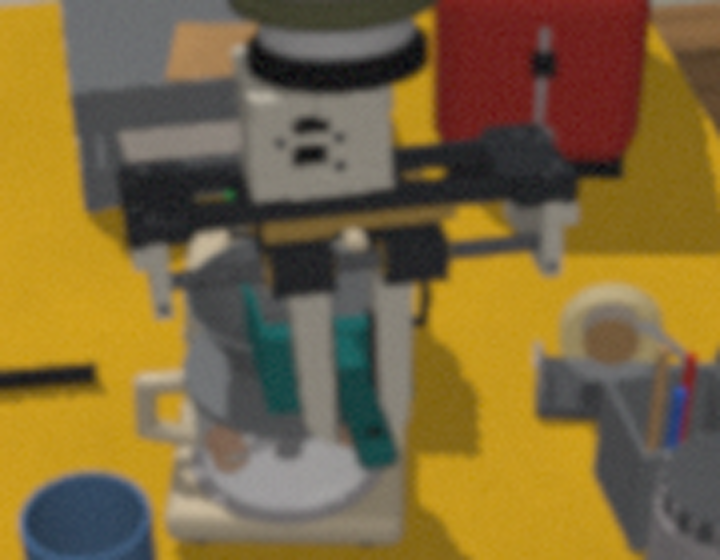

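View pics/top7.png

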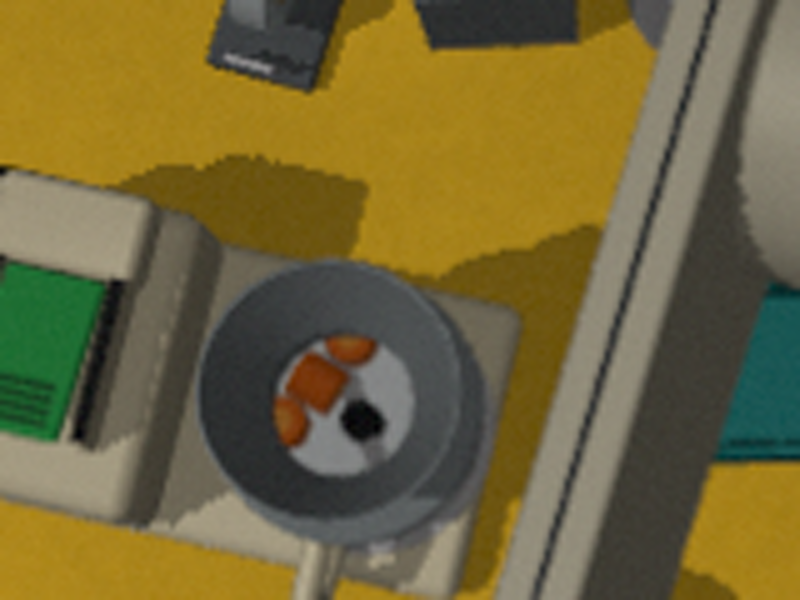

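Call:
{"op": "drive_tool", "data": {
  "increments": [
    [1, 0.1, -0.8, -0.2, 0.05, 0, 0],
    [1, 0.2, -1.6, -0.5, 0.1, 0, 0],
    [1, 0.4, -2.4, -0.9, 0.15, 0, 0],
    [1, 0.6, -3.2, -1.3, 0.2, 0, 0],
    [1, 0.8, -4, -1.7, 0.2, 0, 0],
    [1, 1.0, -4.8, -2.1, 0.2, 0, 0],
    [1, 1.2, -5.6, -2.4, 0.2, 0, 0],
    [1, 1.3, -6.3, -2.5, 0.2, 0, 0],
    [1, 1.36, -6.8, -2.5, 0.2, 0, 0],
    [1, 1.36, -7.0, -2.5, 0.2, 0, 0],
    [1, 1.36, -7.1, -2.5, 0.2, 0, 0],
    [1, 1.36, -7.1, -2.5, 0.2, 0, 0]
  ]
}}

```text
t: 12.92
tool_pos: [0.5494, -0.3311, 0.2627]
orientation: [2.221, 2.221, -0.0]
force: [-0.2, 0.0, -1.1]
opening: 0.0177
```

Call:
{"op": "drive_tool", "data": {
  "increments": [
    [1, 0, 0, 0, 0, 0, -0.04],
    [1, 0, 0, 0, 0, 0, -0.1],
    [1, 0, 0, 0, 0, 0, -0.17],
    [1, 0, 0, 0, 0, 0, -0.24],
    [1, 0, 0, 0, 0, 0, -0.31],
    [1, 0, 0, 0, 0, 0, -0.38],
    [1, 0, 0, 0, 0, 0, -0.43],
    [1, 0, 0, 0, 0, 0, -0.457],
    [1, 0, 0, 0, 0, 0, -0.457],
    [1, 0, 0, 0, 0, 0, -0.457]
  ]
}}

```text
t: 13.75
tool_pos: [0.5494, -0.3305, 0.2626]
orientation: [2.665, 1.663, 0.0]
force: [-0.3, -0.2, -1.3]
opening: 0.0177
```

Run:
```python
from plant import robot
from h import *
from scipy.spatial.transform import Rotation as R
st=robot.read_state();print(st["t"],st["q"],st["tool_pos"],st["force"],st["opening"],st["wrist_torque"])
print(R.from_rotvec(st["orientation"]).as_matrix().round(3))
c=robot.read_camera("side");np.savez("side8.npz",**c);crop(c,170,80,370,250,4,"pics/side8.png")
c=robot.read_camera("top");np.savez("top8.npz",**c);crop(c,300,110,460,230,5,"pics/top8.png")
crop(c,150,140,240,230,6,"pics/top8b.png")
```

```text
13.75 [-6.21462237e-01  2.33730009e-01  1.33801067e+00 -1.23879132e-05
  1.56915481e+00 -1.66438971e-01] [ 0.54939216 -0.33046097  0.26258441] [-0.26614733 -0.17968925 -1.34012439] 0.017715552150481116 [-0.07760306  0.10477606 -0.00681118]
[[ 0.439  0.898  0.001]
 [ 0.898 -0.439 -0.   ]
 [-0.     0.001 -1.   ]]
```

View pics/side8.png

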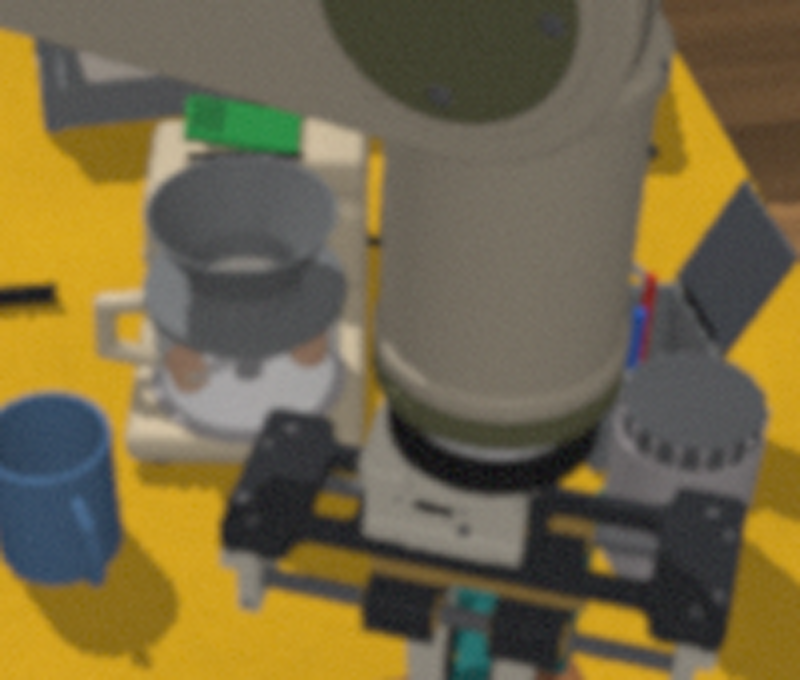

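View pics/top8.png

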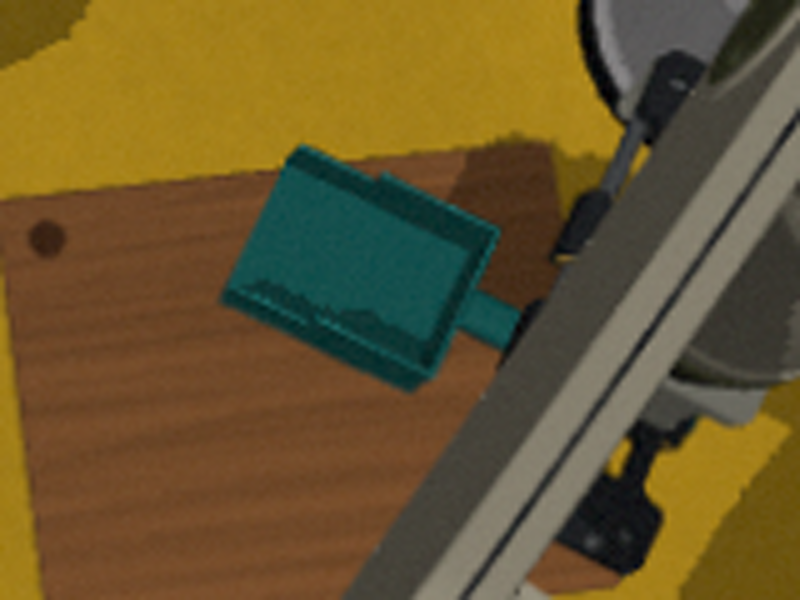

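View pics/top8b.png

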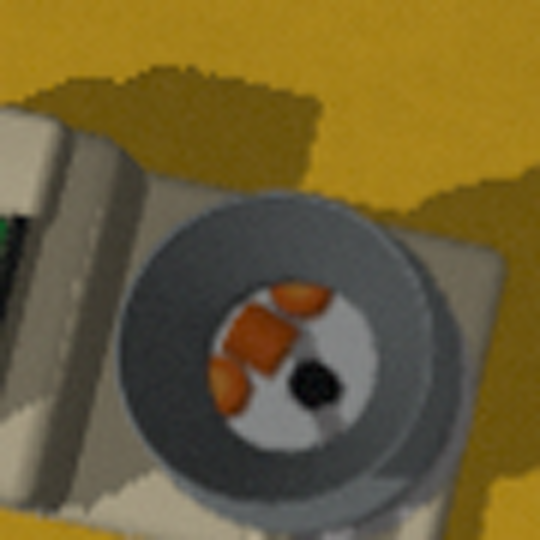

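Run:
```python
from h import *
np.set_printoptions(precision=4,suppress=True)
s=load("side8");t=load("top8")
print("side L,R",plane(s,[(170+185/4,80+365/4),(170+308/4,80+345/4)],.047))
print("top a,b,c",plane(t,[(150+300/6,140+298/6),(150+260/6,140+338/6),(150+228/6,140+385/6)],.047))
print("hub",plane(t,[(150+315/6,140+385/6)],.06))
for n,c in(("s",s),("t",t)):
    m=cv2.inRange(cv2.cvtColor(c["image"],cv2.COLOR_RGB2HSV),(4,120,90),(16,255,255));k,_,st,ce=cv2.connectedComponentsWithStats(m)
    print(n,[(ce[i].round(1).tolist(),st[i,4]) for i in range(1,k) if st[i,4]>15])
```

```text
side L,R [[0.476  0.125  0.047 ]
 [0.5595 0.1303 0.047 ]]
top a,b,c [[0.5561 0.1351 0.047 ]
 [0.5387 0.1514 0.047 ]
 [0.5185 0.1642 0.047 ]]
hub [[0.5177 0.1257 0.06  ]]
s [([393.6, 83.7], np.int32(4299)), ([76.8, 66.4], np.int32(87)), ([458.7, 210.2], np.int32(20553)), ([286.7, 316.7], np.int32(13122))]
t [([23.9, 26.9], np.int32(1113)), ([50.7, 26.8], np.int32(906)), ([87.4, 25.8], np.int32(1904)), ([137.2, 25.2], np.int32(1938)), ([205.1, 25.3], np.int32(2567)), ([252.0, 26.1], np.int32(953)), ([278.3, 26.1], np.int32(937)), ([303.8, 26.2], np.int32(997)), ([343.3, 25.8], np.int32(1981)), ([423.8, 27.6], np.int32(3728)), ([491.1, 28.7], np.int32(1856)), ([371.0, 25.1], np.int32(21)), ([171.5, 22.8], np.int32(17)), ([164.1, 34.4], np.int32(39)), ([372.2, 45.2], np.int32(58)), ([163.1, 47.0], np.int32(22)), ([383.7, 143.6], np.int32(108)), ([338.9, 194.3], np.int32(5784)), ([491.5, 177.4], np.int32(19)), ([199.3, 189.2], np.int32(38)), ([190.6, 198.6], np.int32(133)), ([481.8, 195.8], np.int32(29)), ([413.3, 224.1], np.int32(111))]
```

Call:
{"op": "drive_tool", "data": {
  "increments": [
    [1, 0, 0, -0.3, 0, 0, 0],
    [1, 0, 0, -1, 0, 0, 0],
    [1, 0, 0, -2, 0, 0, 0],
    [1, 0, 0, -3, 0, 0, 0],
    [1, 0, 0, -4, 0, 0, 0],
    [1, 0, 0, -5, 0, 0, 0],
    [1, 0, 0, -5.9, 0, 0, 0],
    [1, 0, 0, -6.6, 0, 0, 0],
    [1, 0, 0, -7.1, 0, 0, 0],
    [1, 0, 0, -7.5, 0, 0, 0],
    [1, 0, 0, -7.7, 0, 0, 0],
    [1, 0, 0, -7.9, 0, 0, 0],
    [1, 0, 0, -8.05, 0, 0, 0],
    [1, 0, 0, -8.2, 0, 0, 0],
    [1, 0, 0, -8.3, 0, 0, 0],
    [1, 0, 0, -8.3, 0, 0, 0]
  ]
}}

```text
t: 15.18
tool_pos: [0.5492, -0.3313, 0.0543]
orientation: [2.667, 1.661, 0.0]
force: [0.3, -0.8, -0.8]
opening: 0.0174
```

Call:
{"op": "drive_tool", "data": {
  "increments": [
    [1, 0, 0, -0.05, 0, 0, 0],
    [1, 0, 0, -0.1, 0, 0, 0],
    [1, 0, 0, -0.14, 0, 0, 0],
    [1, 0, 0, -0.14, 0, 0, 0]
  ]
}}

```text
t: 15.52
tool_pos: [0.5493, -0.3314, 0.0511]
orientation: [2.667, 1.66, 0.0]
force: [-0.4, 0.3, 0.6]
opening: 0.0174
```

Run:
```python
from plant import robot
from h import *
st=robot.read_state();print(st["t"],st["tool_pos"],st["force"],st["opening"],st["wrist_torque"])
c=robot.read_camera("top");np.savez("top9.npz",**c);crop(c,300,120,460,240,5,"pics/top9.png")
c=robot.read_camera("side");crop(c,200,210,400,380,4,"pics/side9.png")
```

```text
15.5167 [ 0.54933618 -0.33139079  0.05108386] [-0.37222264  0.33549063  0.61658568] 0.01735590385960946 [-0.00740792  0.03170422  0.0539639 ]
```

View pics/top9.png

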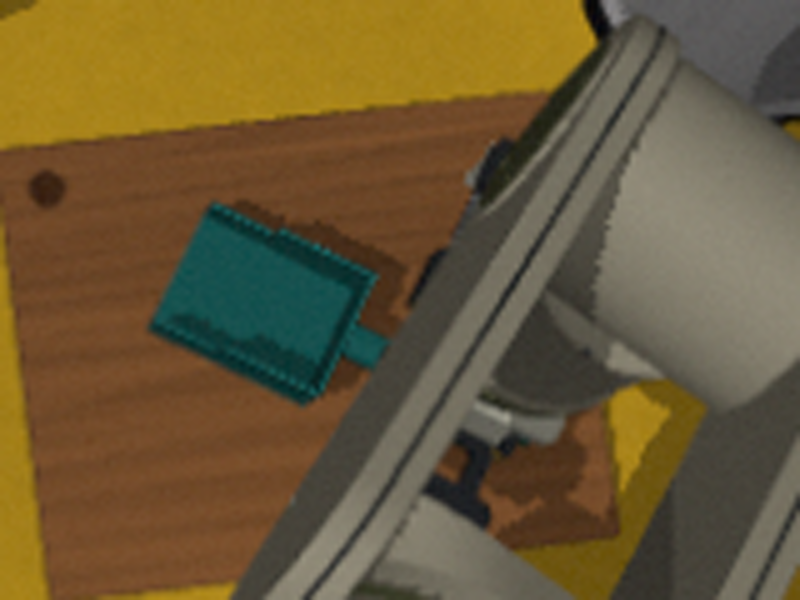

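View pics/side9.png

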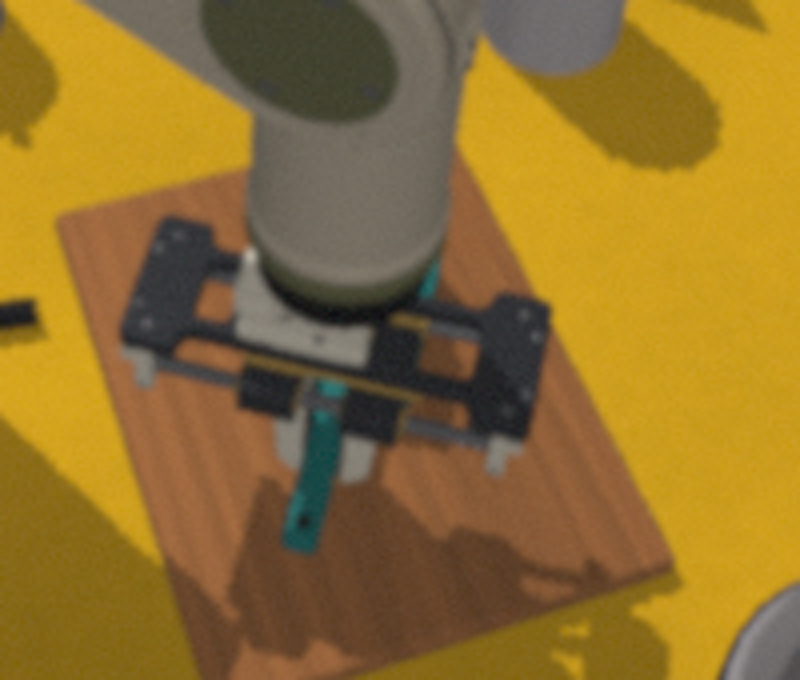

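Call:
{"op": "drive_tool", "data": {
  "increments": [
    [0.7, 0, 0, 0, 0, 0, 0],
    [0.5, 0, 0, 0, 0, 0, 0],
    [0.3, 0, 0, 0, 0, 0, 0],
    [0.3, 0, 0, 0, 0, 0, 0],
    [0.3, 0, 0, 0, 0, 0, 0],
    [0.3, 0, 0, 0, 0, 0, 0],
    [0.3, 0, 0, 0.2, 0, 0, 0],
    [0.3, 0, 0, 0.6, 0, 0, 0],
    [0.3, 0, 0, 1.2, 0, 0, 0],
    [0.3, 0, 0, 2, 0, 0, 0],
    [0.3, 0, 0, 3, 0, 0, 0],
    [0.3, 0, 0, 4.2, 0, 0, 0],
    [0.5, 0, 0, 5.4, 0, 0, 0],
    [0.7, 0, 0, 6.6, 0, 0, 0],
    [1, 0, 0, 7.6, 0, 0, 0],
    [1, 0, 0, 8, 0, 0, 0],
    [1, 0, 0, 8, 0, 0, 0]
  ]
}}

```text
t: 17.03
tool_pos: [0.5506, -0.3323, 0.2556]
orientation: [2.661, 1.657, 0.004]
force: [-0.0, 0.6, 0.1]
opening: 0.036
```

Run:
```python
from plant import robot
from h import *
st=robot.read_state();print(st["t"],st["tool_pos"],st["q"],st["opening"])
c=robot.read_camera("side");cv2.imwrite("pics/side10.png",c["image"][:,:,::-1])
```

```text
17.0333 [ 0.5506281  -0.33231017  0.2555905 ] [-6.22704453e-01  2.35338954e-01  1.34881657e+00  2.32462016e-05
  1.55034296e+00 -1.65719248e-01] 0.03600690073308343
```

View pics/side10.png

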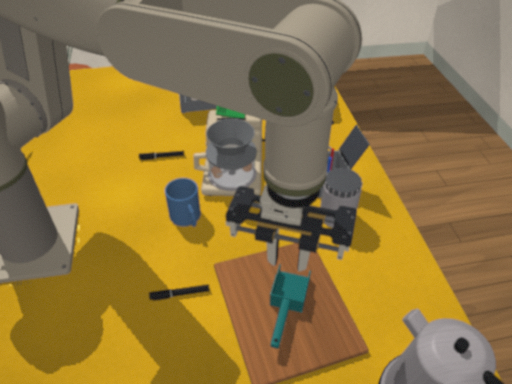

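Call:
{"op": "drive_tool", "data": {
  "increments": [
    [1, -0.03, 0.4, 0, 0, 0, 0.04],
    [1, -0.1, 1.2, 0, 0, 0, 0.1],
    [1, -0.17, 2.4, 0, 0, 0, 0.2],
    [1, -0.25, 3.7, 0, 0, 0, 0.3],
    [1, -0.33, 5, 0, 0, 0, 0.4],
    [1, -0.4, 6.4, 0, 0, 0, 0.5],
    [1, -0.48, 7.8, 0, 0, 0, 0.6],
    [1, -0.56, 9.2, 0, 0, 0, 0.7],
    [1, -0.64, 10.6, 0, 0, 0, 0.8],
    [1, -0.72, 12, 0, 0, 0, 0.9],
    [1, -0.8, 13.4, 0, 0, 0, 1.0],
    [1, -0.88, 14.8, 0, 0, 0, 1.1],
    [1, -0.96, 16.2, 0, 0, 0, 1.2],
    [1, -1.04, 17.6, 0, 0, 0, 1.3],
    [1, -1.12, 19, 0, 0, 0, 1.4],
    [1, -1.2, 20.4, 0, 0, 0, 1.5],
    [1, -1.26, 21.8, 0, 0, 0, 1.6],
    [1, -1.32, 23, 0, 0, 0, 1.7],
    [1, -1.36, 24, 0, 0, 0, 1.8],
    [1, -1.36, 24.4, 0, 0, 0, 1.833]
  ]
}}

```text
t: 18.75
tool_pos: [0.5132, 0.2814, 0.2477]
orientation: [-0.292, -3.124, 0.002]
force: [0.0, -0.1, -0.4]
opening: 0.0005
```

Call:
{"op": "drive_tool", "data": {
  "increments": [
    [1, 0, 0, -0.2, 0, 0, 0],
    [1, 0, 0, -0.8, 0, 0, 0],
    [1, 0, 0, -1.5, 0, 0, 0],
    [1, 0, 0, -2.0, 0, 0, 0],
    [1, 0, 0, -2.2, 0, 0, 0],
    [1, 0, 0, -2.2, 0, 0, 0],
    [1, 0, 0, -2.2, 0, 0, 0]
  ]
}}

```text
t: 19.33
tool_pos: [0.5152, 0.2779, 0.1957]
orientation: [-0.308, -3.126, 0.001]
force: [0.5, 0.1, -0.3]
opening: 0.0005
```

Run:
```python
from plant import robot
from h import *
from scipy.spatial.transform import Rotation as R
st=robot.read_state();print(st["t"],st["tool_pos"],st["q"],st["opening"],st["force"])
M=R.from_rotvec(st["orientation"]).as_matrix();print(M.round(3))
c=robot.read_camera("side");np.savez("side11.npz",**c);crop(c,160,30,340,170,4,"pics/side11.png")
c=robot.read_camera("top");np.savez("top11.npz",**c);crop(c,100,130,260,250,5,"pics/top11.png")
```

```text
19.3333 [0.51517905 0.2779395  0.19565382] [ 4.07250706e-01  1.18364524e-01  1.58925593e+00 -1.36535672e-04
  1.43476675e+00 -9.67166149e-01] 0.000494204159639313 [ 0.49950358  0.13149069 -0.34421863]
[[-0.981  0.195 -0.001]
 [ 0.195  0.981 -0.   ]
 [ 0.001 -0.001 -1.   ]]
```

View pics/side11.png

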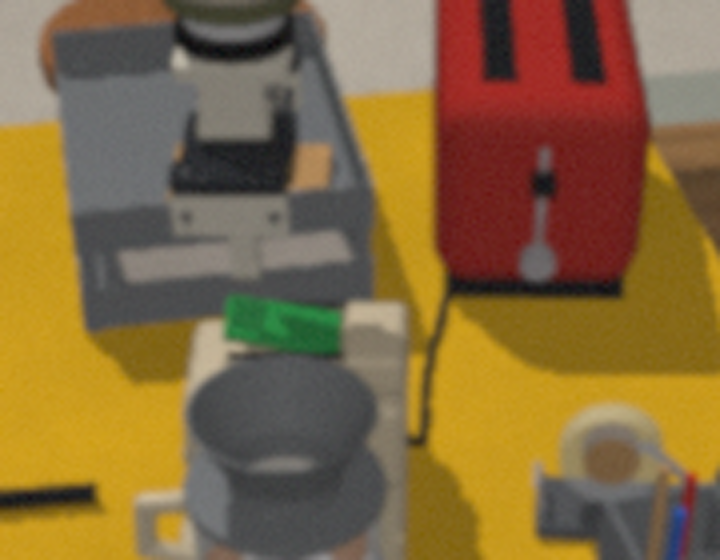

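View pics/top11.png

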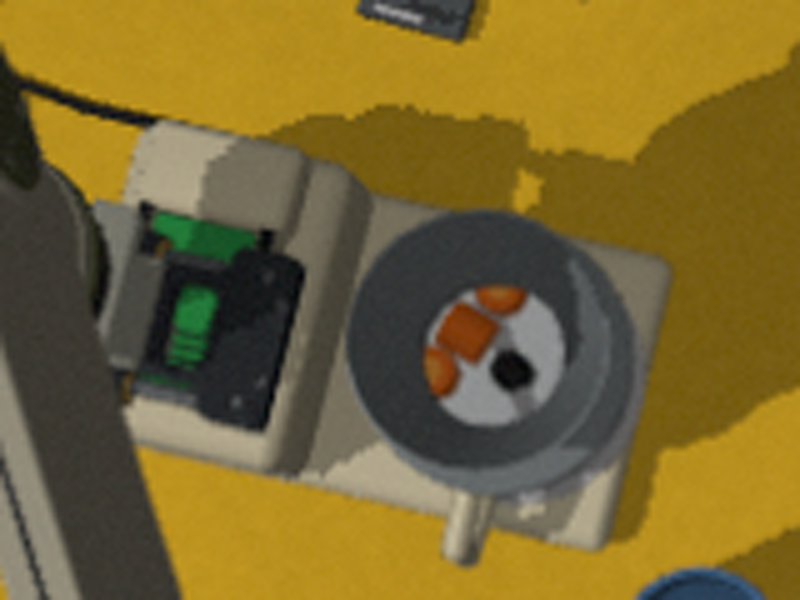

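Call:
{"op": "drive_tool", "data": {
  "increments": [
    [1, 0, 0, -0.2, 0, 0, 0],
    [1, 0, 0, -0.5, 0, 0, 0],
    [1, 0, 0, -0.8, 0, 0, 0],
    [1, 0, 0, -1.0, 0, 0, 0],
    [1, 0, 0, -1.15, 0, 0, 0],
    [1, 0, 0, -1.25, 0, 0, 0],
    [1, 0, 0, -1.35, 0, 0, 0],
    [1, 0, 0, -1.45, 0, 0, 0],
    [1, 0, 0, -1.5, 0, 0, 0],
    [1, 0, 0, -1.55, 0, 0, 0],
    [1, 0, 0, -1.6, 0, 0, 0],
    [1, 0, 0, -1.64, 0, 0, 0],
    [1, 0, 0, -1.64, 0, 0, 0]
  ]
}}

```text
t: 20.52
tool_pos: [0.5152, 0.2789, 0.1549]
orientation: [0.305, 3.127, 0.0]
force: [-2.3, 0.5, 3.8]
opening: 0.0006
```

Run:
```python
from plant import robot
st=robot.read_state();print(st["t"],st["tool_pos"],st["force"],st["wrist_torque"])
```

```text
20.5167 [0.51516438 0.27886644 0.15488213] [-2.25075446  0.52027595  3.75160628] [0.15257042 0.41875545 0.03143151]
```

Call:
{"op": "drive_tool", "data": {
  "increments": [
    [1, 0, 0, -0.04, 0, 0, 0],
    [1, 0, 0, -0.08, 0, 0, 0],
    [1, 0, 0, -0.11, 0, 0, 0],
    [1, 0, 0, -0.14, 0, 0, 0],
    [1, 0, 0, -0.16, 0, 0, 0],
    [1, 0, 0, -0.16, 0, 0, 0],
    [1, 0, 0, -0.16, 0, 0, 0]
  ]
}}

```text
t: 21.1
tool_pos: [0.515, 0.2789, 0.151]
orientation: [-0.305, -3.127, -0.0]
force: [-3.2, 1.6, 3.9]
opening: 0.0008
```

Run:
```python
from plant import robot
from h import *
st=robot.read_state();print(st["t"],st["tool_pos"],st["force"],st["wrist_torque"])
c=robot.read_camera("side");np.savez("side12.npz",**c);crop(c,190,70,290,145,8,"pics/side12.png")
c=robot.read_camera("top");np.savez("top12.npz",**c);crop(c,100,130,260,250,5,"pics/top12.png")
```

```text
21.1 [0.5150472  0.27887931 0.15096726] [-3.22404531  1.61506868  3.87410089] [0.28074531 0.63954503 0.01757985]
```

View pics/side12.png

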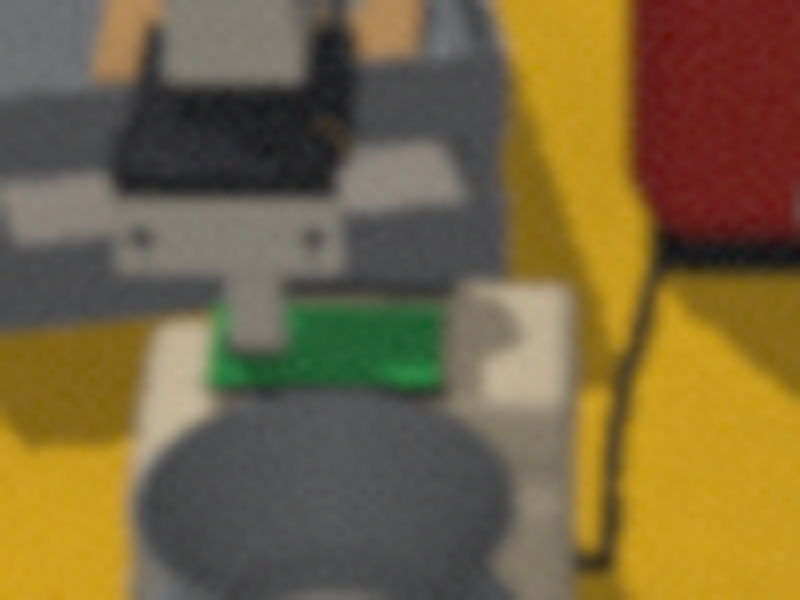

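View pics/top12.png

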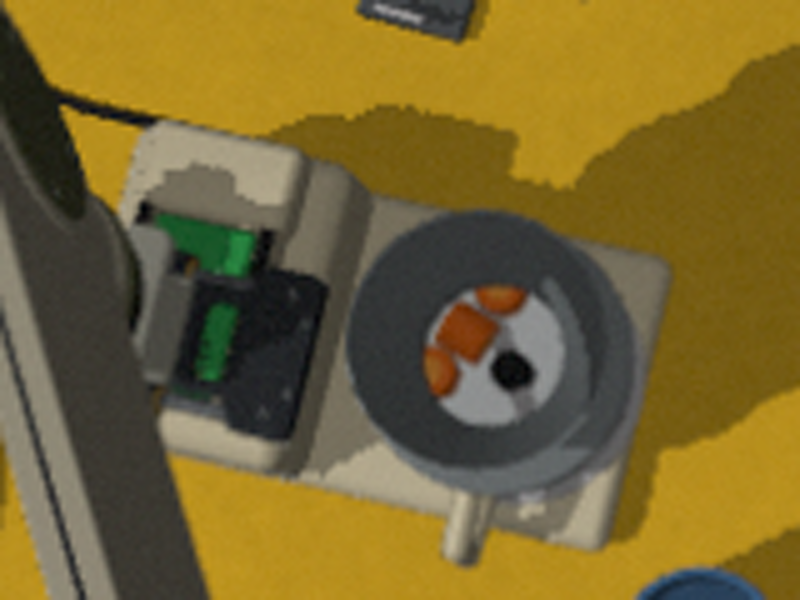

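Run:
```python
from plant import robot
from h import *
np.set_printoptions(precision=1,suppress=True)
s=load("side12")
P=np.array([.5154,.278]);a=np.array([.981,-.193]);n=np.array([.193,.981])
H=P+.065*a
s0=load("side0")
for ang in(0,.09,.14,.18,.22,.27,.36):
    e=.18-ang
    pts=[]
    for L,w in((.081,.025),(.081,-.025),(0.0,.025)):
        q=H-a*L*np.cos(e)+n*w; pts.append([*q,.126+L*np.sin(e)])
    uv=proj(s,pts); print(ang,"crop:",((uv-[190,70])*8).round(0).tolist(), "s_ch crop",((uv-[190,95])*5).round(0).tolist())
f=[]
for i in range(4):
    robot.read_camera("side"); f.append(robot.read_state()["force"])
st=robot.read_state();print(np.mean(f,0),st["t"],st["tool_pos"])
```

```text
0 crop: [[218.0, 263.0], [208.0, 345.0], [446.0, 299.0]] s_ch crop [[136.0, 39.0], [130.0, 90.0], [279.0, 62.0]]
0.09 crop: [[217.0, 280.0], [206.0, 362.0], [446.0, 299.0]] s_ch crop [[135.0, 50.0], [129.0, 101.0], [279.0, 62.0]]
0.14 crop: [[216.0, 290.0], [206.0, 372.0], [446.0, 299.0]] s_ch crop [[135.0, 56.0], [129.0, 107.0], [279.0, 62.0]]
0.18 crop: [[217.0, 297.0], [206.0, 380.0], [446.0, 299.0]] s_ch crop [[135.0, 61.0], [129.0, 112.0], [279.0, 62.0]]
0.22 crop: [[217.0, 305.0], [207.0, 387.0], [446.0, 299.0]] s_ch crop [[136.0, 66.0], [129.0, 117.0], [279.0, 62.0]]
0.27 crop: [[219.0, 315.0], [208.0, 397.0], [446.0, 299.0]] s_ch crop [[137.0, 72.0], [130.0, 123.0], [279.0, 62.0]]
0.36 crop: [[222.0, 332.0], [212.0, 414.0], [446.0, 299.0]] s_ch crop [[139.0, 82.0], [133.0, 134.0], [279.0, 62.0]]
[-3.2  1.5  5.2] 21.4 [0.5 0.3 0.2]
```

Run:
```python
from h import *
a=load("side0")["image"].astype(float);b=load("side12")["image"].astype(float)
def edge(im,u):
    g=im[95:120,u,1]-im[95:120,u,0]*.5-im[95:120,u,2]*.5
    m=g.max()/2; i=np.argmax(g>m); 
    j=len(g)-1-np.argmax(g[::-1]>m)
    return round(95+i-(g[i]-m)/(g[i]-g[i-1]),2), round(95+j+(g[j]-m)/(g[j]-g[min(j+1,24)]+1e-9),2)
for u in(218,219,227,228,229,230,232,234,236,238,240,242,243): print(u,edge(a,u),edge(b,u))
```

```text
218 (np.float64(103.39), np.float64(114.35)) (np.float64(113.46), np.float64(117.73))
219 (np.float64(103.48), np.float64(114.45)) (np.float64(114.05), np.float64(117.73))
227 (np.float64(104.65), np.float64(115.95)) (np.float64(107.59), np.float64(117.37))
228 (np.float64(104.79), np.float64(116.12)) (np.float64(107.55), np.float64(117.42))
229 (np.float64(104.93), np.float64(116.43)) (np.float64(107.63), np.float64(117.44))
230 (np.float64(105.08), np.float64(116.59)) (np.float64(107.49), np.float64(117.46))
232 (np.float64(105.29), np.float64(116.84)) (np.float64(107.54), np.float64(117.53))
234 (np.float64(105.67), np.float64(117.11)) (np.float64(107.72), np.float64(117.45))
236 (np.float64(105.96), np.float64(117.25)) (np.float64(107.85), np.float64(117.53))
238 (np.float64(106.21), np.float64(117.38)) (np.float64(108.1), np.float64(117.64))
240 (np.float64(106.5), np.float64(117.65)) (np.float64(108.27), np.float64(118.01))
242 (np.float64(107.02), np.float64(117.75)) (np.float64(108.29), np.float64(118.02))
243 (np.float64(107.19), np.float64(117.64)) (np.float64(108.15), np.float64(117.99))
```

Call:
{"op": "drive_tool", "data": {
  "increments": [
    [1, 0, 0, 0, 0, 0, 0],
    [1, 0, 0, 0, 0, 0, 0],
    [1, 0, 0, 0, 0, 0, 0],
    [1, 0, 0, 0, 0, 0, 0],
    [1, 0, 0, 0, 0, 0, 0],
    [1, 0, 0, 0, 0, 0, 0],
    [1, 0, 0, 0, 0, 0, 0],
    [1, 0, 0, 0, 0, 0, 0],
    [1, 0, 0, 0, 0, 0, 0],
    [1, 0, 0, 0, 0, 0, 0],
    [1, 0, 0, 0, 0, 0, 0],
    [1, 0, 0, 0, 0, 0, 0],
    [1, 0, 0, 0, 0, 0, 0],
    [1, 0, 0, 0, 0, 0, 0],
    [1, 0, 0, 0, 0, 0, 0],
    [1, 0, 0, 0, 0, 0, 0],
    [1, 0, 0, 0, 0, 0, 0],
    [1, 0, 0, 0, 0, 0, 0],
    [1, 0, 0, 0, 0, 0, 0],
    [1, 0, 0, 0, 0, 0, 0]
  ]
}}

```text
t: 23.07
tool_pos: [0.5151, 0.2789, 0.1511]
orientation: [0.305, 3.127, 0.0]
force: [-3.1, 1.6, 5.1]
opening: 0.0004
```

Call:
{"op": "drive_tool", "data": {
  "increments": [
    [1, 0, 0, 0, 0, 0, 0],
    [1, 0, 0, 0, 0, 0, 0],
    [1, 0, 0, 0, 0, 0, 0],
    [1, 0, 0, 0, 0, 0, 0],
    [1, 0, 0, 0, 0, 0, 0],
    [1, 0, 0, 0, 0, 0, 0],
    [1, 0, 0, 0, 0, 0, 0],
    [1, 0, 0, 0, 0, 0, 0],
    [1, 0, 0, 0, 0, 0, 0],
    [1, 0, 0, 0, 0, 0, 0],
    [1, 0, 0, 0, 0, 0, 0],
    [1, 0, 0, 0, 0, 0, 0],
    [1, 0, 0, 0, 0, 0, 0],
    [1, 0, 0, 0, 0, 0, 0],
    [1, 0, 0, 0, 0, 0, 0],
    [1, 0, 0, 0, 0, 0, 0],
    [1, 0, 0, 0, 0, 0, 0],
    [1, 0, 0, 0, 0, 0, 0],
    [1, 0, 0, 0, 0, 0, 0],
    [1, 0, 0, 0, 0, 0, 0]
  ]
}}

```text
t: 24.73
tool_pos: [0.5151, 0.2789, 0.151]
orientation: [-0.305, -3.127, -0.0]
force: [-4.4, 1.5, 5.3]
opening: 0.0005
```

Call:
{"op": "drive_tool", "data": {
  "increments": [
    [1, 0, 0, 0, 0, 0, 0],
    [1, 0, 0, 0, 0, 0, 0],
    [1, 0, 0, 0, 0, 0, 0],
    [1, 0, 0, 0, 0, 0, 0],
    [1, 0, 0, 0, 0, 0, 0],
    [1, 0, 0, 0, 0, 0, 0],
    [1, 0, 0, 0, 0, 0, 0],
    [1, 0, 0, 0, 0, 0, 0],
    [1, 0, 0, 0, 0, 0, 0],
    [1, 0, 0, 0, 0, 0, 0],
    [1, 0, 0, 0, 0, 0, 0],
    [1, 0, 0, 0, 0, 0, 0]
  ]
}}

```text
t: 25.73
tool_pos: [0.5151, 0.2789, 0.151]
orientation: [-0.305, -3.127, -0.0]
force: [-4.1, 1.0, 5.4]
opening: 0.0006
```

Run:
```python
from plant import robot
from h import *
st=robot.read_state();print(st["t"],st["tool_pos"],st["force"])
c=robot.read_camera("top");cv2.imwrite("pics/top13.png",c["image"][:,:,::-1])
c=robot.read_camera("side");cv2.imwrite("pics/side13.png",c["image"][:,:,::-1])
```

```text
25.7333 [0.51508651 0.278875   0.1510389 ] [-4.09731446  0.97051988  5.44987032]
```

View pics/top13.png

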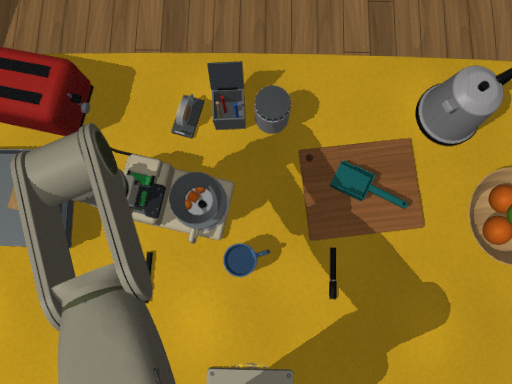

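View pics/side13.png

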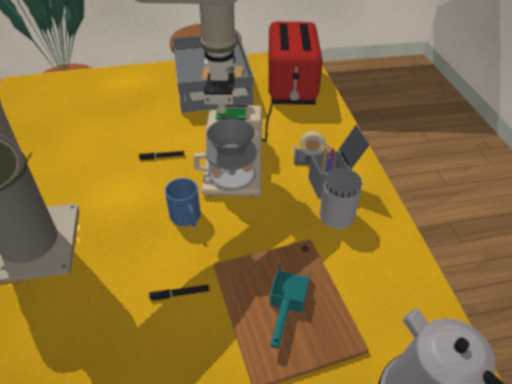

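```bash
python3 -c "
from plant import robot
print(robot.close_job()); s=robot.read_state(); print(s['t'],s['tool_pos'],s['force'])"
```

```text
the job is handed in; nothing more can be done
None
the job is handed in; nothing more can be done
```

All four chunks are in the chopper bowl, the empty scoop is flat on the board where it started, and the green paddle was held half-way at hand-in. The job was handed in at about 26 s, inside the 72 s limit.

- **Chunks:** The top view shows three in the bowl through the chute. The fourth shows in the side view through the clear wall. The scoop's pan is empty.
- **Scoop:** After I let go, it sat at its original pixels in both cameras.
- **Paddle:** The closed fingertips stayed about 126 mm above the bar, level with the cheeks, for more than 4.5 s.
- **Other things on the bar:** They look unmoved in the last two pictures, except that the arm partly hides one marker from above. It is clear in the side view.

Two paddle checks don't quite agree:
- **Force:** The vertical force read 5.1 to 5.4 N, against about 4.5 N expected half-way. There was also about 4 N of sideways friction.
- **Picture:** The paddle edge's shift in the side picture suggests an angle of roughly 0.19 to 0.2 rad, while its slope suggests about 0.15 rad.

Together they fit half-way (0.18 rad) to within a few hundredths of a radian, well short of the 0.36 rad bottom stop.

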